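# Load the craft oven with painted ceramics and hook its door shut

### The arm

A 6-joint arm with a two-finger parallel gripper is mounted at the origin on the work surface. World frame = base frame: x ahead of the robot, y to its left, z up, the work surface at z = 0. Lengths are in mm, angles in rad, forces in N, time in s.
With the tool pointing down it reaches from about 275 to 850 mm from the base axis. Payload 19 kg.
Tool frame: the origin (TCP) lies at the very end of the fingers, on their centre line; the grasp point (between the pads) lies 19 mm behind it; z points along the fingers, x is the direction in which the jaws open and shut, and the axes are right-handed (so a half turn about z gives the same grasp; the last joint's range is limited). The gripper opens to 85 mm and grips with 20 to 120 N. Pads are 22 mm wide; open, the fingers measure 114 mm over their backs; the gripper's body (76 mm by 85 mm) begins 54 mm behind the grasp point. The pads swing forward as they close: fully open they stand 13 mm farther back than shut.
Start: joints at [0.968, 0.15, 1.437, -0, 1.554, -0.134], TCP at [259.793, 512.931, 231.267] pointing down, gripper open.
Joint ranges: [-2.8, 2.8], [-0.68, 2.1], [0.12, 2.68], [-1.39, 4.53], [0.16, 2.79], [-2.81, 2.81]. Speed limits (rad/s): [1.89, 1.89, 2.22, 3.01, 3.01, 3.01].

### API

Orientations are given as a rotation vector (axis times angle).
In Python, from cell import read_state, camera, camera_params, job_done gives the robot as it stands.
- The arm moves only by the shell command python3 -m pendant 'ROWS'. ROWS is JSON, a list of rows, each an object with "fingers": the closure, from -1 (fully open) to 1 (shut); "delta_pos": the shift along the tool's x, y, z in units of 60 mm (1.0 is 60 mm), a list of three; "rot": the turn, a rotation vector about the tool's x, y, z in units of 10 degrees (1.0 is 10 degrees), a list of three. In form: [{"fingers": fingers, "delta_pos": [x, y, z], "rot": [wx, wy, wz]}, ...]. A call has 1 to 10 rows; each row shifts and turns the pose as measured when the row begins, along the tool's axes as they then stand; what a row does not reach is not made up. A row lasts 1/8 s, in which the tool goes at most 62.5 mm and 10.7 degrees, less where a joint would pass 70% of its speed; a pose out of reach is approached as far as the arm can. A call is refused whole if a number of a shift passes 1 or a number of a turn 1, either way. A call with a gripper value outside its range is refused whole. The fingers move at their own pace and stop on an object; the grip force is fixed at half the most. Time passes only in rows, so rows that do not move let the fingers close. It gives the time, the measured TCP pose, the force and the opening at its end, in the units of the state.
- read_state(): the state, without advancing time (a new reading comes with each control period).
- camera(name): name is "side" or "top"; returns (picture, depth): 420x560x3 uint8, red, green, blue; 420x560 float32, mm along the optical axis (not along the pixel's ray), 0 where there is no reading.
- camera_params(name): a dict with "fx", "fy", "cx", "cy" (pixels), "T" (4x4, takes a point from camera to world coordinates). Camera axes: x right, y down, z forward; pixel columns grow to the right and rows downward; lengths in mm; the calibration is good to about 2 mm. A picture is of the moment at which its call begins. camera_params takes no time and is no camera call.
- job_done(): hands the job in, once; it reports no verdict.
The state is a dict: "time_s": time; "joints": joint angles; "joint_velocities": joint speeds; "joint_torque": joint torques, N m; "tool_pos": TCP position; "ee_rot": TCP orientation; "ft_force": force on the tool from outside, world axes, zero at the start; "torque": the same for the moment, N m; "finger_gap": finger opening in mm.
Only numpy, scipy, OpenCV 4.12 (cv2) and the standard library are available. Lean on these libraries where they do the work, as an engineer would, in place of code of your own. Each camera call takes 0.05 s, during which the arm holds its last target. There are 200 camera calls.

### The job

Load the craft oven: lower its door all the way, draw the tray out, and set every painted cup and pen dish from the table upright on the tray's floor, inside its rim. Slide the tray fully home, raise the door shut, and swing the hook down over the handle bar until it is fully seated; leave everything else on the table where it stands.

Things in the scene. Friction and masses are not known exactly. Their poses are not given: they have to be found in the camera images.
- oven: white bench-top oven, 460 wide, 300 deep, 250 mm high, fixed on the left with its front towards world -y. Origin: on the table under the middle of the door, in the front plane (shut door's inner face). -x points out of the front, +x into the oven, y along the door, z up. Chamber: y +-170, z 80 to 220, x 0 to 280 mm. A column with three knobs is at y -185 to -275 mm
- door_hinge (a point): middle of the door's bottom hinge line (along the oven's y), at oven x = 0, z = 75 mm
- door (a joint): drop-down oven door, 350 wide, 150 high, 18 mm thick, 0.7 kg: 0 = shut, 1.48 rad = fully down (almost level, at its stop). It stays where it is left only near upright; past about 0.2 rad it sinks fully down by itself. 5 N at the handle lifts it
- door_handle (a point): middle of the door's round steel handle bar: diameter 12, 270 mm long along oven y, on two stays 250 mm apart. Door shut: 50 mm in front of the oven's front plane (26 mm clear gap to the door), 165 mm above the hinge, 15 mm above the door's top edge, 10 mm below the roof. Door down: about 40 mm above the table, 169 mm in front of the hinge. Its axes turn with the door; as the oven's when shut
- tray (a joint): steel baking tray on runners in the oven: 0 = pushed fully in, 0.20 m = drawn fully out (stop). Sliding takes about 1.5 N; the door must be down for it to pass
- tray_floor (a point): centre of the tray's flat floor, top side, 112 mm above the table. Axes as the oven's. Inside the 10 mm high rim the floor is 228 mm (x) by 320 mm (y). Fully in it lies 131 mm behind the oven's front plane, fully out 69 mm in front of it
- tray_bar (a point): middle of the tray's wire pull: bar of 8 mm diameter, 100 mm long along y, 136 mm in front of the tray's centre and 26 mm above its floor, 18 mm ahead of the front rim. With the tray in, it is 5 mm in front of the oven's front plane, 138 mm above the table
- hook (a joint): flat steel hook (strap 18 wide, 5 thick, 80 mm long, its end turned 28 mm down) pivoted on top of the oven's front edge at mid door. 0 = down over the door's handle bar, its turned-down end in front of the bar; grows as it swings up and back: upright at 1.72 rad, stop at 2.4. It stays at any angle; about 1 N at its end moves it
- hook_pivot (a point): pivot of the hook (axis along the oven's y), at oven x = 12 mm, z = 260 mm
- hook_end (a point): bend near the end of the hook, on the strap's middle line, 79 mm from the pivot; with the hook at 0 it lies 78 mm in front of and 12 mm below the pivot
- cup0: small white ceramic cup without a handle, with marker-drawn lines: 62 mm outside diameter from 14 mm up to the rim (foot 50 mm), 54 mm high, wall 5 mm, 0.13 kg. Origin: centre of its underside; z up through the mouth. One of the pieces to be baked; None when absent from this run
- cup1: small white ceramic cup without a handle, with marker-drawn lines: 62 mm outside diameter from 14 mm up to the rim (foot 50 mm), 54 mm high, wall 5 mm, 0.13 kg. Origin: centre of its underside; z up through the mouth. One of the pieces to be baked; None when absent from this run
- cup2: small white ceramic cup without a handle, with marker-drawn lines: 62 mm outside diameter from 14 mm up to the rim (foot 50 mm), 54 mm high, wall 5 mm, 0.13 kg. Origin: centre of its underside; z up through the mouth. One of the pieces to be baked; None when absent from this run
- dish0: white ceramic pen dish with marker-drawn lines, an open shallow trough 110 x 46 x 24 mm, wall and base 7 mm, 0.15 kg. Origin: centre of its underside; x along its length, y across, z up. One of the pieces to be baked; None when absent from this run
- dish1: white ceramic pen dish with marker-drawn lines, an open shallow trough 110 x 46 x 24 mm, wall and base 7 mm, 0.15 kg. Origin: centre of its underside; x along its length, y across, z up. One of the pieces to be baked; None when absent from this run
- glue: white glue bottle with a blue cap, 42 mm diameter, 112 mm high; not part of the job. Origin: centre of its underside
- tape: roll of brown paper tape lying flat, 84 mm diameter, 24 mm high; not part of the job. Origin: centre of its underside
- duster: blue board duster, 100 x 45 x 30 mm; not part of the job. Origin: centre of its underside
- pencil_pot: grey pot of pencils, 72 mm diameter, 155 mm high with pencils; not part of the job. Origin: centre of its underside
- paint_jar: paint jar, 64 mm diameter, 85 mm high; not part of the job. Origin: centre of its underside
Mind the look-alikes: they are no part of the job. Leave any yellow look-alike of the cup0 alone.

How it is judged:
By the outcome, as a careful person would: the job done as asked, in the order asked, and still so for the second after the job is handed in, with the robot touching nothing.
Of cup0, cup1, cup2, dish0, dish1 only 2 to 4 are there at a start; the rules pass over those that are not, and their reading is None.
At some moment in a run one of cup0, cup1, cup2, dish0, dish1 may be knocked a few centimetres aside while the robot is not near it.
It also fails if it takes over 210 s, if anything falls off the work surface, if the arm or the gripper's body presses on something with over 40 N, if the wrist force passes 120 N, or if a joint passes its speed limit or range.

## Working session

There is one attempt and no reset: what is moved stays moved. The work goes in short steps, Python scripts to look and compute and a shell command to move; the robot and the scene stay as the last step left them, time stands still between calls to the robot, and variables do not carry over. Pictures are saved under pics/ and viewed, about 12 in all and at most 16, crops included, and the job is handed in when it is done.

```bash
mkdir -p pics; ls
python3 - <<'E'
from cell import *
import cv2,numpy as np
for n in("side","top"):
    im,d=camera(n); p=camera_params(n)
    cv2.imwrite(f"pics/{n}0.png",im[:,:,::-1]); np.save(f"pics/{n}0.npy",d)
    print(n,{k:np.round(v,3).tolist() for k,v in p.items()},(d==0).mean())
print(read_state())
E
```

```text
pics
side {'fx': 445.897, 'fy': 445.897, 'cx': 279.729, 'cy': 213.053, 'T': [[0.898, -0.417, 0.142, 395.861], [-0.44, -0.846, 0.299, -368.15], [-0.005, -0.331, -0.944, 1239.498], [0.0, 0.0, 0.0, 1.0]]} 0.0038095238095238095
top {'fx': 429.787, 'fy': 429.787, 'cx': 269.119, 'cy': 198.758, 'T': [[-0.029, -0.992, 0.127, 389.933], [-0.999, 0.026, -0.02, -12.26], [0.017, -0.127, -0.992, 1362.184], [0.0, 0.0, 0.0, 1.0]]} 0.00415391156462585
{'time_s': 0.1, 'joints': array([ 9.68005717e-01,  1.50931616e-01,  1.43788902e+00,  1.02219684e-05,
        1.55378045e+00, -1.34030885e-01]), 'joint_velocities': array([-0.00019398, -0.00129107, -0.0024966 , -0.00196274, -0.00108012,
       -0.00045948]), 'joint_torque': array([ 3.49310205e-03, -7.14379406e+01, -5.71793783e+01, -1.45171753e-04,
        7.23663048e-03, -6.47345746e-05]), 'tool_pos': array([259.69632409, 512.80225325, 230.77712418]), 'ee_rot': array([ 2.67627112e+00,  1.64458745e+00, -1.45462531e-03]), 'ft_force': array([ 0.43518567, -0.10271536,  0.24861188]), 'torque': array([-0.00337407,  0.00251112, -0.00450964]), 'finger_gap': 85.20885699908543}
```

View pics/top0.png

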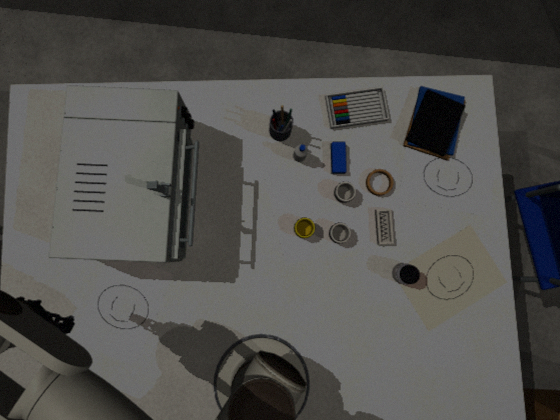

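View pics/side0.png

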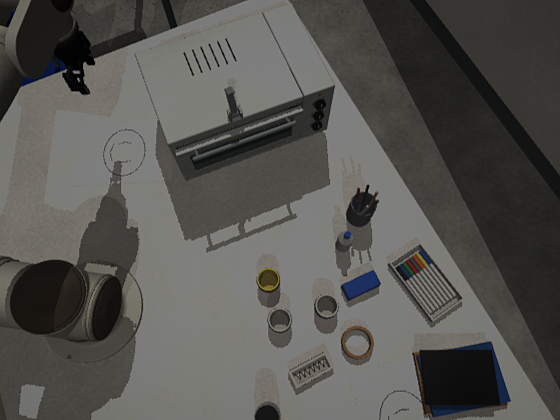

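Candidates (top view): cups, white: (345,191) and (340,232). Look-alike: yellow cup (304,228), left alone. Also round: paint jar (408,273) and tape (378,182). Dish: the white one with zigzag lines at (385,227). The marker set (357,108) and the books are not it. I'll check this in a crop while measuring.

```bash
cat > h.py <<'E'
from cell import *
import cv2,numpy as np
from scipy.spatial.transform import Rotation as R
def cloud(n,d):
    p=camera_params(n); v,u=np.indices(d.shape); T=np.array(p["T"])
    c=np.stack([(u-p["cx"])/p["fx"]*d,(v-p["cy"])/p["fy"]*d,d],-1)
    w=c@T[:3,:3].T+T[:3,3]; w[d==0]=np.nan; return w
def ray(n,u,v,z):
    p=camera_params(n);T=np.array(p["T"]);r=T[:3,:3]@[(u-p["cx"])/p["fx"],(v-p["cy"])/p["fy"],1]
    return T[:3,3]+r*(z-T[2,3])/r[2]
def proj(n,P):
    p=camera_params(n);T=np.array(p["T"]);c=(np.atleast_2d(P)-T[:3,3])@T[:3,:3]
    return np.c_[c[:,0]/c[:,2]*p["fx"]+p["cx"],c[:,1]/c[:,2]*p["fy"]+p["cy"]]
def shot(n,tag):
    im,d=camera(n); cv2.imwrite(f"pics/{n}{tag}.png",im[:,:,::-1]); return im,cloud(n,d)
def objs(w,zlo,zhi,box):
    """blobs between heights in an image box -> contours"""
    u0,v0,u1,v1=box; m=np.zeros(w.shape[:2],np.uint8)
    m[v0:v1,u0:u1]=((w[...,2]>zlo)&(w[...,2]<zhi))[v0:v1,u0:u1]; return m
E
python3 - <<'E'
from h import *
for n in("top","side"):
    w=cloud(n,np.load(f"pics/{n}0.npy")); z=w[...,2]
    m=((z>241)&(z<262)&(w[...,1]>100)&(w[...,1]<720)&(w[...,0]>280)).astype(np.uint8)
    nn,l,s,c=cv2.connectedComponentsWithStats(m); k=1+np.argmax(s[1:,4])
    P=w[l==k]; r=cv2.minAreaRect(P[:,:2].astype(np.float32)); print(n,"roof",r,np.median(P[:,2]))
    print(np.round(cv2.boxPoints(r)))
    print("table z",np.median(z[(abs(z)<15)]))
    m=((z>12)&(z<130)&(w[...,1]<200)&(w[...,1]>-350)&(w[...,0]>300)&(w[...,0]<820)).astype(np.uint8)
    nn,l,s,c=cv2.connectedComponentsWithStats(m)
    for k in range(1,nn):
        if s[k,4]<60: continue
        P=w[l==k]; P=P[np.isfinite(P[:,0])]; r=cv2.minAreaRect(P[:,:2].astype(np.float32))
        print(c[k].round(),s[k,4],"rect",np.round(r[0]),np.round(r[1]),round(r[2]),"z95",round(np.percentile(P[:,2],95)))
a=cv2.imread("pics/side0.png");b=cv2.imread("pics/top0.png")
A=cv2.resize(a[60:180,140:340],None,fx=3,fy=3,interpolation=2)[:, :400]
A=cv2.resize(a[70:170,170:310],(420,300)); B=cv2.resize(a[240:400,240:380],(350,400)); C=cv2.resize(b[150:290,285:425],(400,400))
out=np.zeros((600,800,3),np.uint8); out[:300,:420]=A; out[200:600,420+20:790]=B[:,:350]; out[300:600,:300]=cv2.resize(C,(300,300))
cv2.imwrite("pics/crop0.png",cv2.convertScaleAbs(out,alpha=1.6))
E
```

```text
top roof ((617.0826416015625, 366.2586669921875), (301.40081787109375, 461.59027099609375), 85.9297103881836) 250.039817771495
[[376. 232.]
 [837. 200.]
 [858. 500.]
 [398. 533.]]
table z 0.030811662000132856
[281. 125.] 450 rect [786. -82.] [70. 68.] 89 z95 118
[346. 122.] 189 rect [ 806. -296.] [ 29. 107.] 1 z95 25
[339. 157.] 451 rect [ 689. -266.] [46. 98.] 88 z95 34
[300. 152.] 192 rect [ 702. -140.] [38. 40.] 88 z95 115
[190. 169.] 116 rect [646. 195.] [  3. 129.] 86 z95 125
[345. 191.] 213 rect [ 576. -274.] [61. 62.] 44 z95 56
[305. 227.] 163 rect [ 468. -144.] [60. 62.] 86 z95 57
[340. 233.] 192 rect [ 450. -253.] [61. 63.] 83 z95 57
side roof ((610.7529296875, 364.51776123046875), (306.1093444824219, 459.1449279785156), 86.06167602539062) 249.86313563852968
[[371. 228.]
 [829. 196.]
 [850. 501.]
 [392. 533.]]
table z 0.5015057650267636
[317. 125.] 99 rect [794. 192.] [52. 17.] 0 z95 107
[273. 142.] 470 rect [639. 195.] [  7. 177.] 86 z95 128
[361. 209.] 681 rect [782. -84.] [70. 71.] 87 z95 114
[344. 241.] 271 rect [ 695. -145.] [36. 42.] 40 z95 115
[404. 277.] 316 rect [ 803. -297.] [ 34. 105.] 1 z95 24
[268. 280.] 250 rect [ 462. -148.] [61. 61.] 22 z95 57
[360. 285.] 629 rect [ 685. -267.] [ 45. 100.] 89 z95 34
[326. 306.] 258 rect [ 570. -277.] [62. 62.] 17 z95 57
[279. 319.] 223 rect [ 443. -255.] [63. 61.] 86 z95 57
```

View pics/crop0.png

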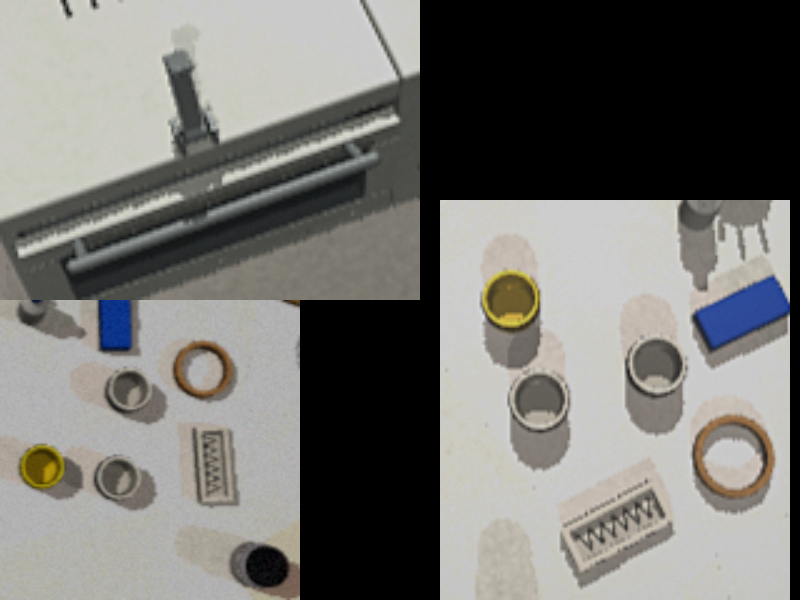

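The two white cups and the white zigzag dish are as the task describes. The hook leans back, clear of the door. Next I'll fix the oven frame, the dish and tape positions, the handle and the hook.

```bash
cat >> h.py <<'E'
ex=np.array([.0706,.9975,0]); ey=np.array([-.9975,.0706,0]); O=np.array([557.,217.,0])
def oven(w): q=np.asarray(w)-O; return np.stack([q@ex,q@ey,q[...,2]],-1)
def world(p): p=np.asarray(p,float); return O+p[0]*ex+p[1]*ey+np.array([0,0,p[2]])
E
python3 - <<'E'
from h import *
for n in("top","side"):
    w=cloud(n,np.load(f"pics/{n}0.npy")); q=oven(w); im=cv2.imread(f"pics/{n}0.png")
    hk=(q[...,2]>275)&(abs(q[...,1])<60)&(abs(q[...,0])<150)
    P=q[hk]; print(n,"hook n",len(P),"y med",np.median(P[:,1]),"x rng",np.percentile(P[:,0],[2,50,98]),"z",np.percentile(P[:,2],[2,50,98]), "top pt",P[P[:,2].argmax()])
    fr=(q[...,0]<-5)&(q[...,0]>-120)&(q[...,2]>190)&(abs(q[...,1])<150)
    P=q[fr]; 
    for a,b in((-120,-70),(-70,-56),(-56,-40),(-40,-25),(-25,-5)):
        s=P[(P[:,0]>a)&(P[:,0]<b)]; print(a,b,len(s), np.round(np.percentile(s[:,2],[5,50,95])) if len(s) else "", np.round(np.median(s[:,0])) if len(s) else "")
    z=w[...,2]
    for name,lo,box in (("lowobj",8,((350,180,430,260) if n=="top" else (280,320,390,395))),):
        m=objs(w,lo,45,box); nn,l,s,c=cv2.connectedComponentsWithStats(m)
        for k in range(1,nn):
            if s[k,4]<60: continue
            A=w[l==k]; r=cv2.minAreaRect(A[:,:2].astype(np.float32)); print(c[k],s[k,4],np.round(r[0]),np.round(r[1]),round(r[2],1),np.percentile(A[:,2],95))
E
```

```text
top hook n 145 y med -1.8078309419212348 x rng [15.04746058 25.62867211 42.55286807] z [275.88559005 338.31317043 352.34647936] top pt [ 15.09111103  -7.96690344 353.49230388]
-120 -70 0  
-70 -56 163 [237. 242. 245.] -58.0
-56 -40 342 [237. 243. 247.] -52.0
-40 -25 39 [222. 229. 235.] -32.0
-25 -5 838 [203. 224. 228.] -15.0
[379.74285714 188.        ] 140 [ 589. -393.] [84. 48.] 88.7 27.792973665879412
[384.39798489 225.87657431] 397 [ 467. -399.] [109.  48.] 0.6 27.265406878987505
side hook n 182 y med 1.7514254274405743 x rng [12.98194772 24.47248459 38.1786028 ] z [277.26818909 310.81981106 350.25562148] top pt [ 15.92264038   1.28510799 352.59882074]
-120 -70 0  
-70 -56 314 [237. 242. 246.] -59.0
-56 -40 224 [239. 243. 246.] -53.0
-40 -25 27 [223. 228. 233.] -33.0
-25 -5 1289 [193. 222. 227.] -20.0
[357.29618768 342.74193548] 341 [ 602. -394.] [83. 83.] 45.3 27.278444675186847
[309.9471831  369.95598592] 568 [ 462. -401.] [111.  48.] 0.9 27.498938840170855
```

```bash
cat > go.py <<'E'
# go.py frame(o|w) x y z tilt_deg [extra_yaw_deg] : total shift (in target-tool axes, units of 60 mm) and total turn (units of 10 deg, current tool axes)
import sys
from h import *
f=sys.argv[1]; x,y,z,t=map(float,sys.argv[2:6]); yaw=float(sys.argv[6]) if len(sys.argv)>6 else 0
P=world([x,y,z]) if f=="o" else np.array([x,y,z])
c,s=np.cos(np.radians(t)),np.sin(np.radians(t)); k=np.array([0,0,1.])
Rt=np.stack([c*ex+s*k,-ey,-c*k+s*ex],1); Rt=Rt@R.from_rotvec([0,0,np.radians(yaw)]).as_matrix()
S=read_state(); Rc=R.from_rotvec(S["ee_rot"]).as_matrix(); d=P-S["tool_pos"]
print("turn/10deg",np.round(np.degrees(R.from_matrix(Rc.T@Rt).as_rotvec())/10,2),"| shift/60 now-axes",np.round(Rc.T@d/60,2),"target-axes",np.round(Rt.T@d/60,2))
print("t",round(S["time_s"],2),"pos",np.round(S["tool_pos"]),"oven",np.round(oven(S["tool_pos"])),"F",np.round(S["ft_force"],1),"gap",round(S["finger_gap"],1),"j",np.round(S["joints"],2))
E
python3 go.py o -53 80 300 0
```

```text
turn/10deg [-0.    0.01 -2.28] | shift/60 now-axes [-3.49  5.76 -1.15] target-axes [-5.45  3.96 -1.15]
t 0.1 pos [260. 513. 231.] oven [274. 317. 231.] F [ 0.4 -0.1  0.2] gap 85.2 j [ 0.97  0.15  1.44  0.    1.55 -0.13]
```

```bash
python3 -m pendant '[{"fingers":0.2,"delta_pos":[0,0,-1],"rot":[0,0,0]},{"fingers":0.2,"delta_pos":[0,0,-0.3],"rot":[0,0,-1]},{"fingers":0.2,"delta_pos":[0,0,0],"rot":[0,0,-1]},{"fingers":0.2,"delta_pos":[0,0,0],"rot":[0,0,-0.3]},{"fingers":0.2,"delta_pos":[-0.9,0.6,0],"rot":[0,0,0]},{"fingers":0.2,"delta_pos":[-0.9,0.6,0],"rot":[0,0,0]},{"fingers":0.2,"delta_pos":[-0.9,0.6,0],"rot":[0,0,0]},{"fingers":0.2,"delta_pos":[-0.9,0.6,0],"rot":[0,0,0]},{"fingers":0.2,"delta_pos":[-0.9,0.6,0],"rot":[0,0,0]}]'; python3 go.py o -53 80 300 0
```

```text
time_s: 1.23
tool_pos: [418.9, 241.5, 308.2]
ee_rot: [2.272, 2.169, -0.011]
ft_force: [1.0, 1.5, -1.1]
finger_gap: 33.9
turn/10deg [-0.02  0.03  0.14] | shift/60 now-axes [-1.15  0.96  0.14] target-axes [-1.13  0.99  0.14]
t 1.23 pos [419. 241. 308.] oven [ 15. 139. 308.] F [ 1.   1.5 -1.1] gap 33.9 j [ 0.37 -0.05  1.5  -0.    1.7  -1.16]
```

```bash
python3 -m pendant '[{"fingers":0.2,"delta_pos":[-0.6,0.5,0],"rot":[0,0,0.15]},{"fingers":0.2,"delta_pos":[-0.5,0.5,0],"rot":[0,0,0]},{"fingers":0.2,"delta_pos":[0,0,0],"rot":[0,0,0]}]'; python3 go.py o -53 80 223 0
```

```text
time_s: 1.6
tool_pos: [477.5, 165.8, 307.5]
ee_rot: [2.307, 2.132, -0.013]
ft_force: [-0.1, 0.7, 0.1]
finger_gap: 34.0
turn/10deg [-0.03  0.04 -0.05] | shift/60 now-axes [ 0.07 -0.06  1.41] target-axes [ 0.06 -0.07  1.41]
t 1.6 pos [477. 166. 307.] oven [-57.  76. 307.] F [-0.1  0.7  0.1] gap 34.0 j [ 0.18 -0.01  1.45 -0.    1.7  -1.31]
```

```bash
python3 -m pendant '[{"fingers":0.2,"delta_pos":[0.06,0,0.7],"rot":[0,0,0]},{"fingers":0.2,"delta_pos":[0,0,0.5],"rot":[0,0,0]},{"fingers":0.2,"delta_pos":[0,0,0.2],"rot":[0,0,0]},{"fingers":0.2,"delta_pos":[-0.3,0,0],"rot":[0,0,0]},{"fingers":0.2,"delta_pos":[-0.3,0,0.1],"rot":[0,0,0]},{"fingers":0.2,"delta_pos":[-0.3,0,0.12],"rot":[0,0,0]},{"fingers":0.2,"delta_pos":[-0.3,0,0.15],"rot":[0,0,0]}]'; python3 go.py o -53 80 223 0
python3 - <<'E'
from h import *
shot("side",1)
E
```

```text
time_s: 2.48
tool_pos: [471.1, 94.8, 201.6]
ee_rot: [2.303, 2.133, -0.007]
ft_force: [0.7, -0.6, 0.1]
finger_gap: 34.1
turn/10deg [-0.01  0.03 -0.04] | shift/60 now-axes [ 1.25 -0.06 -0.36] target-axes [ 1.25 -0.05 -0.36]
t 2.48 pos [471.  95. 202.] oven [-128.   77.  202.] F [ 0.7 -0.6  0.1] gap 34.1 j [ 0.04 -0.03  1.69 -0.    1.49 -1.45]
```

View pics/side1.png

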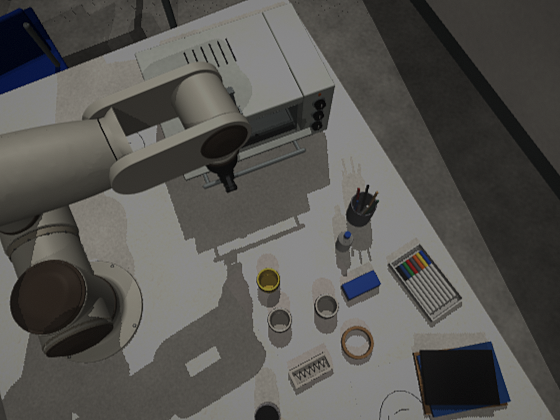

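Picture: the door has swung away from the oven front and the gripper is in front of it. Lifting off, then tilting for the tray bar.

```bash
python3 -m pendant '[{"fingers":0.2,"delta_pos":[0,0,-1],"rot":[0,0,0]},{"fingers":0.2,"delta_pos":[-0.5,0,-0.5],"rot":[0,0,0]},{"fingers":0.2,"delta_pos":[-0.5,0,0],"rot":[0,0,0]}]';python3 go.py o -75 0 208 45
```

```text
time_s: 2.9
tool_pos: [465.5, 30.6, 295.1]
ee_rot: [2.303, 2.13, -0.009]
ft_force: [0.5, 0.6, -0.6]
finger_gap: 33.9
turn/10deg [ 0.01  4.54 -0.04] | shift/60 now-axes [1.98 1.29 1.44] target-axes [0.36 1.3  2.41]
t 2.9 pos [465.  31. 295.] oven [-192.   78.  295.] F [ 0.5  0.6 -0.6] gap 33.9 j [-0.09 -0.09  1.56 -0.01  1.67 -1.59]
```

```bash
python3 -m pendant '[{"fingers":0.2,"delta_pos":[0,0.4,0],"rot":[0,1,0]},{"fingers":0.2,"delta_pos":[0,0.4,0],"rot":[0,1,0]},{"fingers":0.2,"delta_pos":[0,0.4,0],"rot":[0,1,0]},{"fingers":0.2,"delta_pos":[0,0,0],"rot":[0,1,0]},{"fingers":0.2,"delta_pos":[0,0,0],"rot":[0,0.5,0]},{"fingers":0.2,"delta_pos":[0,0,0],"rot":[0,0,0]}]';python3 go.py o -75 0 208 45
python3 - <<'E'
from h import *
im,w=shot("top",2); q=oven(w)
s=(q[...,0]<-100)&(q[...,0]>-190)&(q[...,1]<-60)&(q[...,1]>-160)&(q[...,2]>20)
P=q[s]; print(len(P))
for a in range(-190,-100,10):
    z=P[(P[:,0]>a)&(P[:,0]<a+10)]
    if len(z): print(a,len(z),np.median(z[:,2]))
E
```

```text
time_s: 3.65
tool_pos: [539.6, 17.5, 301.8]
ee_rot: [-1.833, -1.696, -0.789]
ft_force: [-0.8, -0.3, 0.5]
finger_gap: 34.4
turn/10deg [ 0.12 -0.08  0.01] | shift/60 now-axes [0.33 0.   2.59] target-axes [0.37 0.05 2.58]
t 3.65 pos [540.  18. 302.] oven [-200.    3.  302.] F [-0.8 -0.3  0.5] gap 34.4 j [-0.53  0.13  1.52  0.74  1.82 -1.95]
618
-180 12 43.596341993425995
-170 83 45.560767402796955
-160 14 56.99653663680226
-150 95 86.67841708872334
-140 107 87.89149519062676
-130 103 87.05491926973673
-120 97 75.01170704838819
-110 107 73.42614423962982
```

View pics/top2.png

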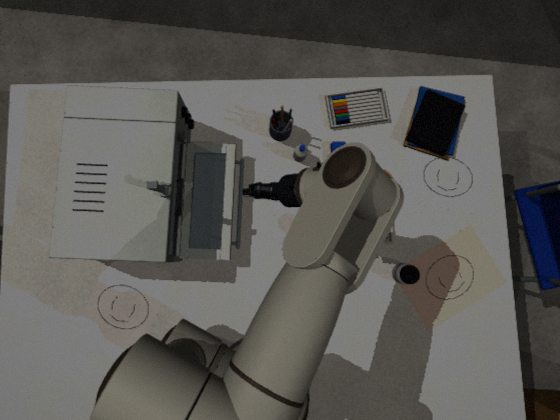

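Picture: the door lies fully down (handle at about (237,200), depth puts it ~43 mm high), and the tilted gripper faces the oven. Going in for the tray bar.

```bash
python3 -m pendant '[{"fingers":0.2,"delta_pos":[0.2,0,0.8],"rot":[0.1,-0.1,0]},{"fingers":0.2,"delta_pos":[0.15,0,0.8],"rot":[0,0,0]},{"fingers":0.2,"delta_pos":[0,0,0.8],"rot":[0,0,0]},{"fingers":0.2,"delta_pos":[0,0,0.3],"rot":[0,0,0]},{"fingers":0.2,"delta_pos":[0,0,0],"rot":[0,0,0]}]';python3 go.py o 5 0 128 45
```

```text
time_s: 4.32
tool_pos: [550.8, 150.6, 204.4]
ee_rot: [-1.84, -1.733, -0.756]
ft_force: [0.5, 0.3, 0.6]
finger_gap: 34.2
turn/10deg [0.05 0.12 0.08] | shift/60 now-axes [-0.02  0.01  1.75] target-axes [-0.06  0.02  1.74]
t 4.33 pos [551. 151. 204.] oven [-67.   1. 204.] F [0.5 0.3 0.6] gap 34.2 j [-0.28  0.14  1.69  0.75  1.51 -1.91]
```

```bash
python3 -m pendant '[{"fingers":0.2,"delta_pos":[-0.05,0,0.6],"rot":[0,0.1,0]},{"fingers":0.2,"delta_pos":[0,0,0.6],"rot":[0,0,0]},{"fingers":0.2,"delta_pos":[0,0,0.3],"rot":[0,0,0]},{"fingers":0.2,"delta_pos":[0,0,0.15],"rot":[0,0,0]},{"fingers":0.2,"delta_pos":[0,0,0],"rot":[0,0,0]}]';python3 go.py o 5 0 128 45
python3 - <<'E'
from h import *
a=cv2.imread; im,w=shot("side",3); print(proj("side",world([-5,0,138])),proj("side",world([-5,-50,138])),proj("side",world([-5,50,138])))
cv2.imwrite("pics/c3.png",cv2.resize(cv2.convertScaleAbs(im[70:190,150:330,::-1],alpha=1.6),(720,480)))
E
```

```text
time_s: 4.95
tool_pos: [559.5, 217.0, 136.1]
ee_rot: [-1.829, -1.735, -0.777]
ft_force: [-0.9, -0.2, 0.2]
finger_gap: 34.2
turn/10deg [0.09 0.05 0.14] | shift/60 now-axes [-0.04 -0.05  0.15] target-axes [-0.04 -0.04  0.15]
t 4.95 pos [560. 217. 136.] oven [  0.  -3. 136.] F [-0.9 -0.2  0.2] gap 34.2 j [-0.16  0.21  1.76  0.8   1.33 -1.95]
[[241.53522396 143.29149742]] [[258.3567664  137.23439687]] [[224.54914988 149.40784251]]
```

View pics/c3.png

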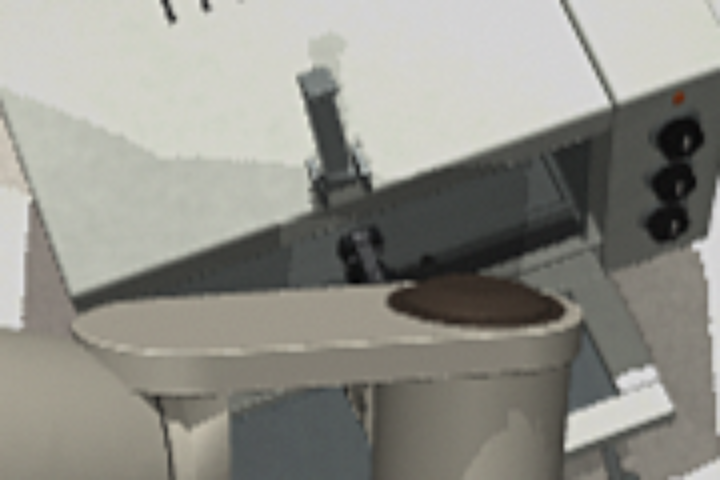

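Picture: the fingers, at crop (360,245), are at the chamber mouth, but the arm hides the bar. Closing will tell me.

```bash
python3 -m pendant '[{"fingers":0.2,"delta_pos":[-0.04,0,0.15],"rot":[0,0,0]},{"fingers":1,"delta_pos":[0,0,0],"rot":[0,0,0]},{"fingers":1,"delta_pos":[0,0,0],"rot":[0,0,0]},{"fingers":1,"delta_pos":[0,0,0],"rot":[0,0,0]},{"fingers":1,"delta_pos":[0,0,0],"rot":[0,0,0]}]';python3 go.py o 5 0 128 45
```

```text
time_s: 5.62
tool_pos: [561.2, 220.5, 129.8]
ee_rot: [-1.83, -1.735, -0.781]
ft_force: [-0.3, 1.5, -1.1]
finger_gap: 5.4
turn/10deg [0.11 0.05 0.14] | shift/60 now-axes [-0.01 -0.07  0.03] target-axes [-0.01 -0.07  0.03]
t 5.62 pos [561. 221. 130.] oven [  4.  -4. 130.] F [-0.3  1.5 -1.1] gap 5.4 j [-0.15  0.22  1.77  0.81  1.31 -1.95]
```

```bash
python3 -m pendant '[{"fingers":1,"delta_pos":[0,0,0],"rot":[0,0,0]},{"fingers":1,"delta_pos":[0,0,0],"rot":[0,0,0]}]'
```

```text
time_s: 5.88
tool_pos: [561.2, 220.5, 129.8]
ee_rot: [-1.83, -1.735, -0.781]
ft_force: [-0.5, 1.5, -1.2]
finger_gap: 5.4
```

```bash
python3 -m pendant '[{"fingers":1,"delta_pos":[-0.2,0,-0.2],"rot":[0,0,0]},{"fingers":1,"delta_pos":[-0.3,0,-0.3],"rot":[0,0,0]},{"fingers":1,"delta_pos":[-0.3,0,-0.3],"rot":[0,0,0]}]';python3 go.py o -195 0 128 45
```

```text
time_s: 6.25
tool_pos: [556.4, 151.7, 129.8]
ee_rot: [-1.829, -1.736, -0.78]
ft_force: [4.0, 3.1, -5.0]
finger_gap: 5.6
turn/10deg [0.1  0.05 0.15] | shift/60 now-axes [-1.56 -0.08 -1.5 ] target-axes [-1.55 -0.07 -1.51]
t 6.25 pos [556. 152. 130.] oven [-65.  -4. 130.] F [ 4.   3.1 -5. ] gap 5.6 j [-0.28  0.22  1.76  0.78  1.4  -2.04]
```

```bash
python3 -m pendant '[{"fingers":1,"delta_pos":[-0.3,0,-0.3],"rot":[0,0,0]},{"fingers":1,"delta_pos":[-0.3,0,-0.3],"rot":[0,0,0]},{"fingers":1,"delta_pos":[-0.3,0,-0.3],"rot":[0,0,0]},{"fingers":1,"delta_pos":[-0.3,0,-0.3],"rot":[0,0,0]},{"fingers":1,"delta_pos":[-0.3,0,-0.25],"rot":[0,0,0]},{"fingers":1,"delta_pos":[-0.1,0,-0.1],"rot":[0,0,0]}]';python3 go.py o -195 0 128 45
```

```text
time_s: 7.0
tool_pos: [545.8, 19.9, 132.7]
ee_rot: [-1.811, -1.726, -0.792]
ft_force: [3.1, 80.1, 58.7]
finger_gap: 4.8
turn/10deg [ 0.08 -0.07  0.16] | shift/60 now-axes [-0.03 -0.05  0.08] target-axes [-0.03 -0.05  0.08]
t 7.0 pos [546.  20. 133.] oven [-197.   -3.  133.] F [ 3.1 80.1 58.7] gap 4.8 j [-0.52  0.27  1.7   0.71  1.57 -2.19]
```

At the stop (the force rose). Easing off, releasing and retracting.

```bash
python3 -m pendant '[{"fingers":1,"delta_pos":[0.02,0,0.07],"rot":[0,0,0]},{"fingers":0.0,"delta_pos":[0,0,0],"rot":[0,0,0]},{"fingers":0.0,"delta_pos":[0,0,0],"rot":[0,0,0]},{"fingers":0.0,"delta_pos":[0,0,0],"rot":[0,0,0]},{"fingers":0.0,"delta_pos":[0,0,-0.5],"rot":[0,0,0]},{"fingers":0.0,"delta_pos":[0,0,-0.8],"rot":[0,0,0]},{"fingers":0.0,"delta_pos":[0,0,-0.8],"rot":[0,0,0]},{"fingers":-1,"delta_pos":[0.3,0,-0.3],"rot":[0,-1,0]},{"fingers":-1,"delta_pos":[0.3,0,-0.3],"rot":[0,-1,0]},{"fingers":-1,"delta_pos":[0.2,0,-0.2],"rot":[0,-1,0]}]';python3 go.py w 463 -400 150 0
```

```text
time_s: 8.25
tool_pos: [535.4, -63.8, 289.6]
ee_rot: [-2.16, -2.026, -0.318]
ft_force: [0.2, 0.2, -0.2]
finger_gap: 85.1
turn/10deg [ 0.15 -1.53  0.04] | shift/60 now-axes [-6.08 -0.89  0.72] target-axes [-5.67 -0.81  2.33]
t 8.25 pos [535. -64. 290.] oven [-282.    2.  290.] F [ 0.2  0.2 -0.2] gap 85.1 j [-0.42  0.07  1.43  0.26  1.7  -1.9 ]
```

```bash
cat > det.py <<'E'
import sys
from h import *
tag=sys.argv[1]
for n in("top","side"):
    im,w=shot(n,tag); z=w[...,2]
    m=((z>10)&(z<75)&(w[...,1]<-60)&(w[...,1]>-480)&(w[...,0]>250)&(w[...,0]<760)).astype(np.uint8)
    nn,l,s,c=cv2.connectedComponentsWithStats(m)
    for k in range(1,nn):
        if s[k,4]<80: continue
        P=w[l==k]; col=np.median(im[l==k],0); r=cv2.minAreaRect(P[:,:2].astype(np.float32))
        print(n,c[k].round(),s[k,4],"rect",np.round(r[0]),np.round(r[1]),round(r[2],1),"z95",round(np.percentile(P[:,2],95)),col)
    q=oven(w); t=(abs(q[...,1])<170)&(q[...,0]<-170)&(q[...,0]>-230)&(q[...,2]>117)&(q[...,2]<150)
    P=q[t]; print(n,"tray edge pts",len(P),np.round(np.percentile(P,[2,50,98],axis=0)).tolist() if len(P) else "")
E
python3 det.py 4
```

```text
top [390. 183.] 82 rect [ 602. -422.] [27. 72.] 79.0 z95 27 [85. 63. 37.]
top [385. 226.] 293 rect [ 467. -399.] [110.  49.] 0.5 z95 28 [87. 81. 75.]
top [306. 228.] 152 rect [ 466. -148.] [54. 63.] 67.2 z95 57 [90.  80.  10.5]
top [399. 272.] 181 rect [ 321. -437.] [43. 65.] 79.0 z95 67 [52. 48. 47.]
top tray edge pts 298 [[-199.0, -160.0, 117.0], [-178.0, -6.0, 125.0], [-174.0, 151.0, 144.0]]
side [351. 218.] 119 rect [752. -86.] [11. 50.] 5.3 z95 73 [28. 28. 28.]
side [341. 246.] 108 rect [ 688. -149.] [19. 41.] 32.0 z95 74 [54. 53. 50.]
side [268. 280.] 262 rect [ 462. -148.] [61. 61.] 20.0 z95 56 [68. 58. 29.]
side [360. 285.] 632 rect [ 685. -266.] [ 45. 101.] 88.9 z95 34 [29. 47. 98.]
side [326. 306.] 278 rect [ 571. -277.] [62. 62.] 17.4 z95 57 [67. 64. 60.]
side [279. 319.] 246 rect [ 443. -255.] [61. 63.] 61.0 z95 57 [65. 63. 58.]
side [357. 343.] 326 rect [ 602. -394.] [82. 82.] 74.8 z95 28 [89. 67. 44.]
side [310. 370.] 373 rect [ 461. -401.] [110.  48.] 0.9 z95 28 [99. 95. 87.]
side [268. 408.] 116 rect [ 320. -437.] [36. 61.] 63.6 z95 63 [61. 59. 59.]
side tray edge pts 148 [[-200.0, 28.0, 117.0], [-179.0, 72.0, 123.0], [-175.0, 163.0, 142.0]]
```

View pics/top4.png

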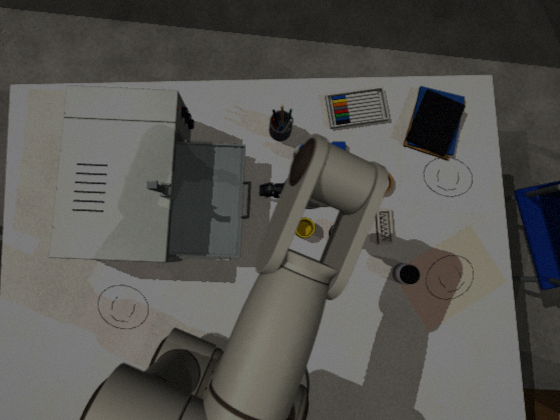

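Picture: the tray is fully out (bar at (246,200)) and nothing on the table has moved. On to the dish.

```bash
python3 -m pendant '[{"fingers":-1,"delta_pos":[0,0,0],"rot":[0.1,-0.8,-0.2]},{"fingers":-1,"delta_pos":[0,0,0],"rot":[0,-0.7,-0.2]},{"fingers":-1,"delta_pos":[-0.95,-0.15,0.2],"rot":[0,0,0]},{"fingers":-1,"delta_pos":[-0.95,-0.15,0.2],"rot":[0,0,0]},{"fingers":-1,"delta_pos":[-0.95,-0.15,0.2],"rot":[0,0,0]},{"fingers":-1,"delta_pos":[-0.95,-0.15,0.3],"rot":[0,0,0]},{"fingers":-1,"delta_pos":[-0.95,-0.15,0.4],"rot":[0,0,0]},{"fingers":-1,"delta_pos":[-0.7,0,0.4],"rot":[0,0,0]},{"fingers":-1,"delta_pos":[0,0,0.4],"rot":[0,0,0]}]';python3 go.py w 464 -400 60 0 -4.8
```

```text
time_s: 9.48
tool_pos: [496.1, -394.3, 153.5]
ee_rot: [2.198, 2.24, 0.034]
ft_force: [0.3, 1.2, 0.0]
finger_gap: 85.6
turn/10deg [ 0.1  -0.08  0.03] | shift/60 now-axes [-0.1  -0.56  1.55] target-axes [-0.09 -0.54  1.56]
t 9.47 pos [ 496. -394.  153.] oven [-614.   18.  153.] F [0.3 1.2 0. ] gap 85.6 j [-0.8   0.3   1.41  0.02  1.43 -2.4 ]
```

```bash
python3 -m pendant '[{"fingers":-1,"delta_pos":[-0.1,-0.5,0.5],"rot":[0.1,-0.1,0]},{"fingers":-1,"delta_pos":[0,-0.05,0.9],"rot":[0,0,0]},{"fingers":-1,"delta_pos":[0,0,0],"rot":[0,0,0]}]';python3 go.py w 464 -400 4 0 -4.8
```

```text
time_s: 9.85
tool_pos: [459.5, -401.0, 61.2]
ee_rot: [-2.2, -2.233, -0.001]
ft_force: [0.8, 0.2, 0.6]
finger_gap: 85.5
turn/10deg [-0.02 -0.03  0.01] | shift/60 now-axes [0.01 0.08 0.95] target-axes [0.01 0.07 0.95]
t 9.85 pos [ 460. -401.   61.] oven [-623.   54.   61.] F [0.8 0.2 0.6] gap 85.5 j [-0.84  0.34  1.56  0.    1.25 -2.43]
```

```bash
python3 -m pendant '[{"fingers":-1,"delta_pos":[0,0.08,0.6],"rot":[0,0,0]},{"fingers":-1,"delta_pos":[0,0,0.3],"rot":[0,0,0]},{"fingers":-1,"delta_pos":[0,0,0.08],"rot":[0,0,0]},{"fingers":1,"delta_pos":[0,0,0],"rot":[0,0,0]},{"fingers":1,"delta_pos":[0,0,0],"rot":[0,0,0]},{"fingers":1,"delta_pos":[0,0,0],"rot":[0,0,0]},{"fingers":1,"delta_pos":[0,0,0],"rot":[0,0,0]},{"fingers":1,"delta_pos":[0,0,0],"rot":[0,0,0]}]';python3 go.py w 464 -400 4 0 -4.8
```

```text
time_s: 10.85
tool_pos: [467.2, -404.3, 10.4]
ee_rot: [2.204, 2.235, 0.003]
ft_force: [-0.2, -0.6, -1.7]
finger_gap: 44.6
turn/10deg [ 0.02 -0.    0.01] | shift/60 now-axes [ 0.07 -0.05  0.11] target-axes [ 0.07 -0.05  0.11]
t 10.85 pos [ 467. -404.   10.] oven [-626.   46.   10.] F [-0.2 -0.6 -1.7] gap 44.6 j [-0.84  0.4   1.59  0.    1.15 -2.43]
```

```bash
python3 -m pendant '[{"fingers":1,"delta_pos":[0,0,-0.6],"rot":[0,0,0]},{"fingers":1,"delta_pos":[0,0,-0.9],"rot":[0,0,0.25]},{"fingers":1,"delta_pos":[0,0,-0.9],"rot":[0,0,0.25]},{"fingers":1,"delta_pos":[0,0,-0.9],"rot":[0,0,0]},{"fingers":1,"delta_pos":[0,0,0],"rot":[0,0,0]}]';python3 go.py o -117 0 210 0
```

```text
time_s: 11.48
tool_pos: [465.9, -403.8, 213.6]
ee_rot: [-2.304, -2.135, -0.004]
ft_force: [0.7, -0.1, -2.2]
finger_gap: 44.4
turn/10deg [ 0.01 -0.01 -0.03] | shift/60 now-axes [8.48 0.74 0.08] target-axes [8.48 0.78 0.06]
t 11.47 pos [ 466. -404.  214.] oven [-626.   47.  214.] F [ 0.7 -0.1 -2.2] gap 44.4 j [-0.84  0.24  1.36  0.    1.54 -2.33]
```

```bash
python3 -m pendant '[{"fingers":1,"delta_pos":[0.6,0.05,0],"rot":[0,0,0]},{"fingers":1,"delta_pos":[0.95,0.1,0],"rot":[0,0,0]},{"fingers":1,"delta_pos":[0.95,0.1,0],"rot":[0,0,0]},{"fingers":1,"delta_pos":[0.95,0.1,0],"rot":[0,0,0]},{"fingers":1,"delta_pos":[0.95,0.1,0],"rot":[0,0,0]},{"fingers":1,"delta_pos":[0.95,0.1,0],"rot":[0,0,0]},{"fingers":1,"delta_pos":[0.95,0.1,0],"rot":[0,0,0]},{"fingers":1,"delta_pos":[0.95,0.1,0],"rot":[0,0,0]},{"fingers":1,"delta_pos":[0.8,0,0],"rot":[0,0,0]},{"fingers":1,"delta_pos":[0.3,0,0],"rot":[0,0,0]}]';python3 go.py o -117 0 124 0
```

```text
time_s: 12.72
tool_pos: [547.5, 107.3, 203.7]
ee_rot: [-2.299, -2.124, 0.006]
ft_force: [-0.8, -0.1, -1.3]
finger_gap: 44.2
turn/10deg [-0.06 -0.03 -0.05] | shift/60 now-axes [-0.12  0.04  1.33] target-axes [-0.12  0.03  1.33]
t 12.72 pos [547. 107. 204.] oven [-110.    2.  204.] F [-0.8 -0.1 -1.3] gap 44.2 j [ 0.05  0.13  1.51  0.01  1.51 -1.44]
```

```bash
python3 -m pendant '[{"fingers":1,"delta_pos":[-0.12,0,0.5],"rot":[0,0,0]},{"fingers":1,"delta_pos":[0,0,0.5],"rot":[0,0,0]},{"fingers":1,"delta_pos":[0,0,0.25],"rot":[0,0,0]},{"fingers":1,"delta_pos":[0,0,0],"rot":[0,0,0]}]';python3 go.py o -117 0 123 0
```

```text
time_s: 13.22
tool_pos: [545.2, 100.7, 124.2]
ee_rot: [-2.296, -2.125, 0.01]
ft_force: [-1.1, 0.4, -1.4]
finger_gap: 44.8
turn/10deg [-0.08 -0.02 -0.04] | shift/60 now-axes [-0.    0.06  0.02] target-axes [-0.    0.06  0.02]
t 13.22 pos [545. 101. 124.] oven [-117.    4.  124.] F [-1.1  0.4 -1.4] gap 44.8 j [ 0.04  0.18  1.63  0.01  1.35 -1.45]
```

```bash
python3 -m pendant '[{"fingers":1,"delta_pos":[0,0,0.04],"rot":[0,0,0]},{"fingers":1,"delta_pos":[0,0,0],"rot":[0,0,0]},{"fingers":0.1,"delta_pos":[0,0,0],"rot":[0,0,0]},{"fingers":-0.6,"delta_pos":[0,0,0],"rot":[0,0,0]},{"fingers":-0.6,"delta_pos":[0,0,0],"rot":[0,0,0]},{"fingers":-0.6,"delta_pos":[0,0,-0.6],"rot":[0,0,0]},{"fingers":-0.6,"delta_pos":[0,0,-0.9],"rot":[0,0,0]},{"fingers":-1,"delta_pos":[-0.9,0,0],"rot":[0,0,0]},{"fingers":-1,"delta_pos":[-0.9,0,0],"rot":[0,0,0]},{"fingers":-1,"delta_pos":[-0.9,0,0],"rot":[0,0,0]}]';python3 go.py w 445 -255 150 0; python3 det.py 5
python3 - <<'E'
from h import *
a=cv2.imread("pics/top5.png"); cv2.imwrite("pics/c5.png",cv2.resize(cv2.convertScaleAbs(a[120:300,160:430],alpha=1.6),(810,540))[:,:800])
E
```

```text
time_s: 14.48
tool_pos: [535.0, -62.7, 218.0]
ee_rot: [-2.294, -2.134, 0.003]
ft_force: [1.0, 0.5, 0.0]
finger_gap: 85.5
turn/10deg [-0.04 -0.02 -0.01] | shift/60 now-axes [-3.31 -1.26  1.13] target-axes [-3.3  -1.27  1.13]
t 14.47 pos [535. -63. 218.] oven [-281.    2.  218.] F [1.  0.5 0. ] gap 85.5 j [-0.26  0.08  1.54  0.    1.53 -1.76]
top [339. 157.] 453 rect [ 689. -265.] [46. 98.] 88.4 z95 34 [ 9. 35. 91.]
top [380. 182.] 241 rect [ 607. -393.] [83. 81.] 77.1 z95 28 [83. 61. 33.]
top [345. 191.] 225 rect [ 576. -275.] [61. 61.] 66.8 z95 56 [71. 68. 65.]
top [340. 232.] 210 rect [ 448. -253.] [61. 62.] 69.3 z95 56 [51.  48.  43.5]
top [399. 272.] 179 rect [ 322. -436.] [43. 63.] 74.9 z95 69 [49. 46. 47.]
top tray edge pts 75 [[-178.0, -167.0, 117.0], [-175.0, -103.0, 122.0], [-171.0, -19.0, 127.0]]
side [351. 218.] 115 rect [752. -86.] [11. 50.] 4.7 z95 70 [29. 28. 28.]
side [342. 246.] 104 rect [ 689. -149.] [22. 42.] 35.9 z95 73 [54.  53.  50.5]
side [268. 280.] 260 rect [ 462. -148.] [60. 61.] 21.8 z95 57 [67. 57. 28.]
side [360. 285.] 632 rect [ 685. -267.] [ 45. 100.] 88.9 z95 34 [29. 47. 98.]
side [326. 306.] 272 rect [ 570. -277.] [62. 62.] 66.6 z95 57 [68.5 65.5 62. ]
side [279. 319.] 249 rect [ 443. -255.] [61. 63.] 59.0 z95 57 [63. 61. 57.]
side [357. 343.] 337 rect [ 602. -394.] [82. 83.] 75.0 z95 27 [89. 67. 45.]
side [268. 408.] 113 rect [ 320. -437.] [36. 61.] 63.5 z95 62 [60. 59. 59.]
side tray edge pts 22 [[-180.0, -162.0, 118.0], [-177.0, -154.0, 122.0], [-171.0, -140.0, 125.0]]
```

View pics/c5.png

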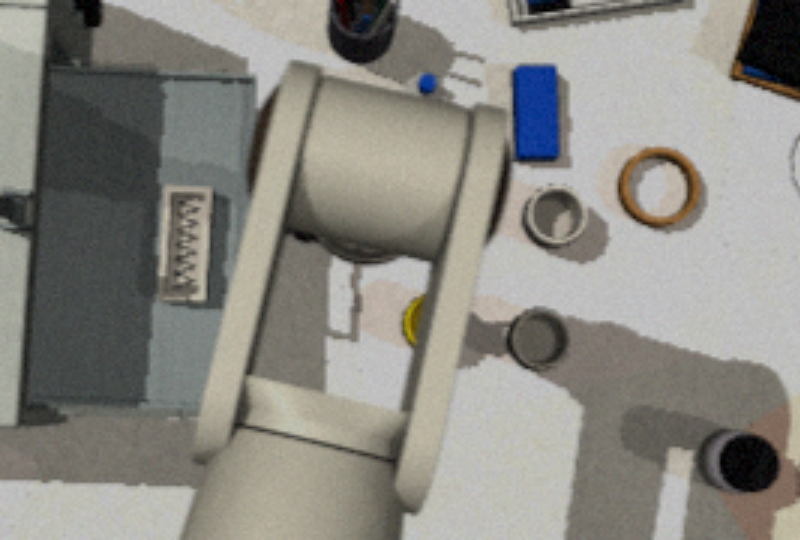

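Picture: the dish lies flat in the tray (crop (187,243)), and both cups are where they were. Next, the cup at about (445,-254).

```bash
python3 -m pendant '[{"fingers":-1,"delta_pos":[-0.8,-0.3,0.1],"rot":[0,0,0]},{"fingers":-1,"delta_pos":[-0.9,-0.4,0.2],"rot":[0,0,0]},{"fingers":-1,"delta_pos":[-0.9,-0.4,0.4],"rot":[0,0,0]},{"fingers":-1,"delta_pos":[-0.5,-0.2,0.4],"rot":[0,0,0]},{"fingers":-1,"delta_pos":[0,0,0.2],"rot":[0,0,0]},{"fingers":-1,"delta_pos":[0,0,0],"rot":[0,0,0]}]';python3 go.py w 445.5 -254 80 0
```

```text
time_s: 15.32
tool_pos: [441.3, -247.3, 139.4]
ee_rot: [-2.3, -2.131, 0.002]
ft_force: [0.2, 0.0, 0.2]
finger_gap: 85.3
turn/10deg [-0.03 -0.02 -0.03] | shift/60 now-axes [-0.11  0.08  0.99] target-axes [-0.11  0.08  0.99]
t 15.32 pos [ 441. -247.  139.] oven [-471.   83.  139.] F [0.2 0.  0.2] gap 85.3 j [-0.66  0.06  1.72 -0.    1.36 -2.16]
```

```bash
python3 -m pendant '[{"fingers":-1,"delta_pos":[-0.11,0.08,0.5],"rot":[0,0,0]},{"fingers":-1,"delta_pos":[0,0,0.5],"rot":[0,0,0]},{"fingers":-1,"delta_pos":[0,0,0],"rot":[0,0,0]}]';python3 go.py w 445.5 -254 19 0
```

```text
time_s: 15.7
tool_pos: [448.4, -252.3, 81.1]
ee_rot: [-2.299, -2.138, 0.001]
ft_force: [0.9, -0.9, -0.2]
finger_gap: 85.4
turn/10deg [-0.01 -0.01 -0.01] | shift/60 now-axes [-0.03 -0.05  1.04] target-axes [-0.03 -0.05  1.04]
t 15.7 pos [ 448. -252.   81.] oven [-476.   75.   81.] F [ 0.9 -0.9 -0.2] gap 85.4 j [-0.66  0.13  1.78 -0.    1.24 -2.16]
```

```bash
python3 -m pendant '[{"fingers":-1,"delta_pos":[-0.03,-0.05,0.5],"rot":[0,0,0]},{"fingers":-1,"delta_pos":[0,0,0.4],"rot":[0,0,0]},{"fingers":-1,"delta_pos":[0,0,0.15],"rot":[0,0,0]},{"fingers":1,"delta_pos":[0,0,0],"rot":[0,0,0]},{"fingers":1,"delta_pos":[0,0,0],"rot":[0,0,0]},{"fingers":1,"delta_pos":[0,0,0],"rot":[0,0,0]},{"fingers":1,"delta_pos":[0,0,0],"rot":[0,0,0]}]';python3 go.py w 445.5 -254 19 0
```

```text
time_s: 16.58
tool_pos: [451.3, -254.3, 27.1]
ee_rot: [2.288, 2.137, 0.003]
ft_force: [0.8, -0.3, -1.5]
finger_gap: 61.4
turn/10deg [0.05 0.03 0.01] | shift/60 now-axes [-0.   -0.1   0.13] target-axes [-0.   -0.1   0.14]
t 16.57 pos [ 451. -254.   27.] oven [-478.   72.   27.] F [ 0.8 -0.3 -1.5] gap 61.4 j [-0.66  0.19  1.83  0.    1.11 -2.16]
```

```bash
python3 -m pendant '[{"fingers":1,"delta_pos":[0,0,-0.6],"rot":[0,0,0]},{"fingers":1,"delta_pos":[0,0,-0.9],"rot":[0,0,0]},{"fingers":1,"delta_pos":[0,0,-0.9],"rot":[0,0,0]},{"fingers":1,"delta_pos":[0,0,-0.9],"rot":[0,0,0]},{"fingers":1,"delta_pos":[0,0,0],"rot":[0,0,0]}]';python3 go.py o -117 107 220 0
```

```text
time_s: 17.2
tool_pos: [448.9, -252.8, 232.1]
ee_rot: [2.289, 2.137, 0.003]
ft_force: [0.4, -0.5, -2.5]
finger_gap: 61.4
turn/10deg [0.05 0.03 0.01] | shift/60 now-axes [ 5.99 -0.53  0.16] target-axes [ 5.99 -0.54  0.2 ]
t 17.2 pos [ 449. -253.  232.] oven [-476.   75.  232.] F [ 0.4 -0.5 -2.5] gap 61.4 j [-0.66  0.02  1.58  0.    1.53 -2.16]
```

```bash
python3 -m pendant '[{"fingers":1,"delta_pos":[0.6,-0.05,0],"rot":[0,0,0]},{"fingers":1,"delta_pos":[0.9,-0.08,0],"rot":[0,0,0]},{"fingers":1,"delta_pos":[0.9,-0.08,0],"rot":[0,0,0]},{"fingers":1,"delta_pos":[0.9,-0.08,0],"rot":[0,0,0]},{"fingers":1,"delta_pos":[0.9,-0.08,0],"rot":[0,0,0]},{"fingers":1,"delta_pos":[0.9,-0.08,0],"rot":[0,0,0]},{"fingers":1,"delta_pos":[0.7,-0.05,0],"rot":[0,0,0]},{"fingers":1,"delta_pos":[0.2,0,0],"rot":[0,0,0]},{"fingers":1,"delta_pos":[0,0,0],"rot":[0,0,0]}]';python3 go.py o -117 107 140 0
```

```text
time_s: 18.32
tool_pos: [440.6, 118.8, 222.7]
ee_rot: [2.296, 2.139, -0.005]
ft_force: [-0.4, -0.3, -1.2]
finger_gap: 60.9
turn/10deg [ 0.    0.03 -0.  ] | shift/60 now-axes [-0.17  0.04  1.38] target-axes [-0.18  0.04  1.38]
t 18.32 pos [441. 119. 223.] oven [-106.  109.  223.] F [-0.4 -0.3 -1.2] gap 60.9 j [ 0.1  -0.1   1.71 -0.    1.53 -1.4 ]
```

```bash
python3 -m pendant '[{"fingers":1,"delta_pos":[-0.17,0.03,0.5],"rot":[0,0,0]},{"fingers":1,"delta_pos":[0,0,0.5],"rot":[0,0,0]},{"fingers":1,"delta_pos":[0,0,0.25],"rot":[0,0,0]},{"fingers":1,"delta_pos":[0,0,0],"rot":[0,0,0]}]';python3 go.py o -117 107 139 0
```

```text
time_s: 18.82
tool_pos: [442.1, 103.9, 145.3]
ee_rot: [2.3, 2.134, -0.006]
ft_force: [1.4, 0.9, -1.2]
finger_gap: 61.3
turn/10deg [ 0.    0.03 -0.02] | shift/60 now-axes [ 0.07 -0.01  0.11] target-axes [ 0.07 -0.01  0.11]
t 18.82 pos [442. 104. 145.] oven [-121.  107.  145.] F [ 1.4  0.9 -1.2] gap 61.3 j [ 0.06 -0.06  1.83 -0.01  1.37 -1.43]
```

```bash
python3 -m pendant '[{"fingers":1,"delta_pos":[0.04,0,0.07],"rot":[0,0,0]},{"fingers":1,"delta_pos":[0,0,0.05],"rot":[0,0,0]},{"fingers":1,"delta_pos":[0,0,0],"rot":[0,0,0]}]';python3 go.py o -117 107 139 0
```

```text
time_s: 19.2
tool_pos: [443.3, 106.1, 139.7]
ee_rot: [2.299, 2.133, -0.003]
ft_force: [-0.4, -0.2, -2.0]
finger_gap: 61.1
turn/10deg [ 0.02  0.03 -0.02] | shift/60 now-axes [ 0.03 -0.02  0.01] target-axes [ 0.03 -0.02  0.01]
t 19.2 pos [443. 106. 140.] oven [-119.  106.  140.] F [-0.4 -0.2 -2. ] gap 61.1 j [ 0.07 -0.05  1.84 -0.01  1.35 -1.42]
```

```bash
python3 -m pendant '[{"fingers":1,"delta_pos":[0,0,0.03],"rot":[0,0,0]},{"fingers":-1,"delta_pos":[0,0,0],"rot":[0,0,0]},{"fingers":-1,"delta_pos":[0,0,0],"rot":[0,0,0]},{"fingers":-1,"delta_pos":[0,0,0],"rot":[0,0,0]},{"fingers":-1,"delta_pos":[0,0,-0.6],"rot":[0,0,0]},{"fingers":-1,"delta_pos":[0,0,-0.9],"rot":[0,0,0]},{"fingers":-1,"delta_pos":[-0.9,0,0],"rot":[0,0,0]},{"fingers":-1,"delta_pos":[-0.9,0.3,0],"rot":[0,0,0]},{"fingers":-1,"delta_pos":[-0.9,0.4,0],"rot":[0,0,0]},{"fingers":-1,"delta_pos":[0,0.4,0],"rot":[0,0,0]}]';python3 det.py 6;python3 go.py w 573 -276 150 0
python3 - <<'E'
from h import *
a=cv2.imread("pics/top6.png"); cv2.imwrite("pics/c6.png",cv2.resize(cv2.convertScaleAbs(a[120:300,160:430],alpha=1.6),(800,533)))
E
```

```text
time_s: 20.45
tool_pos: [497.6, -64.1, 234.2]
ee_rot: [2.292, 2.134, 0.0]
ft_force: [0.1, 1.1, 0.0]
finger_gap: 85.3
top [339. 157.] 456 rect [ 689. -265.] [45. 99.] 88.7 z95 34 [ 9. 35. 91.]
top [380. 182.] 239 rect [ 607. -393.] [83. 83.] 18.1 z95 27 [83. 61. 34.]
top [345. 191.] 217 rect [ 576. -275.] [60. 62.] 73.8 z95 57 [72. 69. 64.]
top [399. 272.] 174 rect [ 322. -435.] [40. 63.] 76.2 z95 67 [49.  48.  47.5]
top tray edge pts 95 [[-178.0, -167.0, 117.0], [-176.0, -85.0, 122.0], [-171.0, 33.0, 126.0]]
side [351. 218.] 115 rect [752. -86.] [11. 51.] 4.0 z95 71 [29. 28. 29.]
side [341. 246.] 110 rect [ 689. -150.] [20. 42.] 41.4 z95 74 [54.  53.5 51. ]
side [268. 280.] 264 rect [ 462. -147.] [61. 60.] 21.4 z95 57 [67.5 58.  28. ]
side [360. 285.] 632 rect [ 685. -267.] [ 45. 101.] 88.8 z95 34 [30. 48. 99.]
side [326. 306.] 269 rect [ 570. -278.] [62. 62.] 69.6 z95 56 [69. 65. 62.]
side [357. 343.] 330 rect [ 602. -395.] [82. 82.] 49.0 z95 28 [90. 68. 45.]
side [268. 408.] 114 rect [ 320. -437.] [36. 61.] 63.9 z95 63 [61.5 59.5 60. ]
side tray edge pts 62 [[-181.0, -163.0, 117.0], [-178.0, -123.0, 121.0], [-171.0, -83.0, 126.0]]
turn/10deg [0.04 0.03 0.01] | shift/60 now-axes [-3.47  1.48  1.42] target-axes [-3.47  1.49  1.39]
t 20.55 pos [499. -62. 234.] oven [-282.   39.  234.] F [-0.2  0.2  0.2] gap 85.3 j [-0.27 -0.01  1.6  -0.    1.54 -1.78]
```

View pics/c6.png

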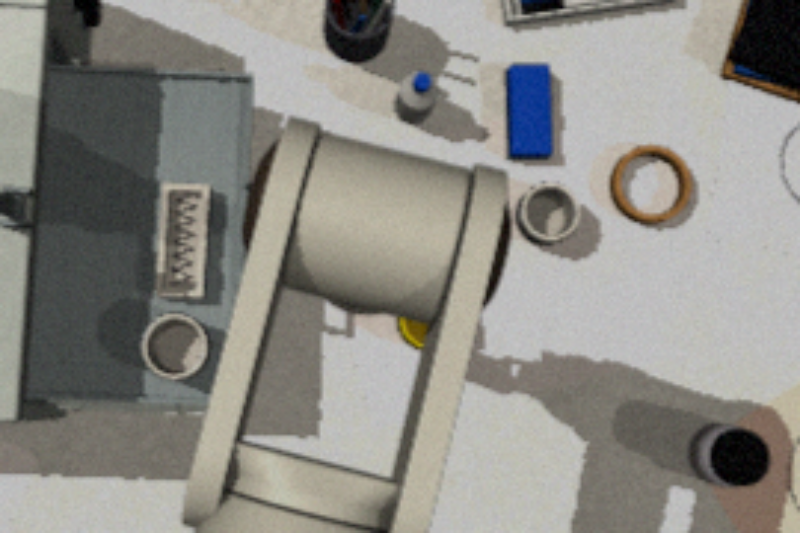

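Picture: the cup (crop (175,345)) and the dish stand in the tray. The last cup is still at about (573,-276).

```bash
python3 -m pendant '[{"fingers":-1,"delta_pos":[-0.7,0.3,0.1],"rot":[0,0,0]},{"fingers":-1,"delta_pos":[-0.9,0.45,0.2],"rot":[0,0,0]},{"fingers":-1,"delta_pos":[-0.9,0.45,0.4],"rot":[0,0,0]},{"fingers":-1,"delta_pos":[-0.7,0.2,0.4],"rot":[0,0,0]},{"fingers":-1,"delta_pos":[-0.1,0,0.4],"rot":[0,0,0]},{"fingers":-1,"delta_pos":[0,0,0],"rot":[0,0,0]}]';python3 go.py w 572 -276.5 80 0
```

```text
time_s: 21.3
tool_pos: [569.8, -266.8, 144.4]
ee_rot: [2.286, 2.143, 0.002]
ft_force: [0.1, 0.3, -0.4]
finger_gap: 85.5
turn/10deg [0.04 0.03 0.03] | shift/60 now-axes [-0.15  0.04  1.07] target-axes [-0.16  0.05  1.07]
t 21.3 pos [ 570. -267.  144.] oven [-482.  -47.  144.] F [ 0.1  0.3 -0.4] gap 85.5 j [-0.56  0.3   1.44 -0.    1.4  -2.07]
```

```bash
python3 -m pendant '[{"fingers":-1,"delta_pos":[-0.16,0.04,0.5],"rot":[0,0,0]},{"fingers":-1,"delta_pos":[0,0,0.5],"rot":[0,0,0]},{"fingers":-1,"delta_pos":[0,0,0],"rot":[0,0,0]}]';python3 go.py w 572 -276.5 20 0
```

```text
time_s: 21.68
tool_pos: [573.3, -275.1, 88.0]
ee_rot: [2.28, 2.143, 0.004]
ft_force: [0.1, -1.5, 1.3]
finger_gap: 85.3
turn/10deg [0.07 0.04 0.05] | shift/60 now-axes [-0.02 -0.03  1.13] target-axes [-0.02 -0.02  1.13]
t 21.68 pos [ 573. -275.   88.] oven [-490.  -51.   88.] F [ 0.1 -1.5  1.3] gap 85.3 j [-0.57  0.35  1.49 -0.    1.29 -2.08]
```

```bash
python3 -m pendant '[{"fingers":-1,"delta_pos":[-0.02,-0.02,0.5],"rot":[0,0,0]},{"fingers":-1,"delta_pos":[0,0,0.4],"rot":[0,0,0]},{"fingers":-1,"delta_pos":[0,0,0.2],"rot":[0,0,0]},{"fingers":1,"delta_pos":[0,0,0],"rot":[0,0,0]},{"fingers":1,"delta_pos":[0,0,0],"rot":[0,0,0]},{"fingers":1,"delta_pos":[0,0,0],"rot":[0,0,0]},{"fingers":1,"delta_pos":[0,0,0],"rot":[0,0,0]}]';python3 go.py w 572 -276.5 20 0
```

```text
time_s: 22.55
tool_pos: [577.9, -276.8, 33.9]
ee_rot: [2.266, 2.137, 0.01]
ft_force: [-0.1, 0.4, -2.0]
finger_gap: 59.1
turn/10deg [0.14 0.08 0.07] | shift/60 now-axes [ 0.   -0.1   0.23] target-axes [-0.   -0.1   0.23]
t 22.55 pos [ 578. -277.   34.] oven [-491.  -56.   34.] F [-0.1  0.4 -2. ] gap 59.1 j [-0.57  0.4   1.54 -0.    1.18 -2.08]
```

```bash
python3 -m pendant '[{"fingers":1,"delta_pos":[0,0,-0.6],"rot":[0,0,0]},{"fingers":1,"delta_pos":[0,0,-0.9],"rot":[0,0,0]},{"fingers":1,"delta_pos":[0,0,-0.9],"rot":[0.1,0.08,0]},{"fingers":1,"delta_pos":[0,0,-0.9],"rot":[0,0,0]},{"fingers":1,"delta_pos":[0,0,0],"rot":[0,0,0]}]';python3 go.py o -117 -107 225 0
```

```text
time_s: 23.18
tool_pos: [573.5, -274.2, 238.5]
ee_rot: [2.284, 2.153, 0.007]
ft_force: [-0.3, 0.1, -1.4]
finger_gap: 59.6
turn/10deg [ 0.03 -0.01  0.07] | shift/60 now-axes [6.19 1.   0.24] target-axes [6.2  0.93 0.23]
t 23.18 pos [ 573. -274.  239.] oven [-489.  -51.  239.] F [-0.3  0.1 -1.4] gap 59.6 j [-0.57  0.27  1.28  0.    1.59 -2.08]
```

```bash
python3 -m pendant '[{"fingers":1,"delta_pos":[0.6,0.1,0],"rot":[0,0,0]},{"fingers":1,"delta_pos":[0.9,0.15,0],"rot":[0,0,0]},{"fingers":1,"delta_pos":[0.9,0.15,0],"rot":[0,0,0]},{"fingers":1,"delta_pos":[0.9,0.15,0],"rot":[0,0,0]},{"fingers":1,"delta_pos":[0.9,0.15,0],"rot":[0,0,0]},{"fingers":1,"delta_pos":[0.9,0.15,0],"rot":[0,0,0]},{"fingers":1,"delta_pos":[0.8,0.15,0],"rot":[0,0,0]},{"fingers":1,"delta_pos":[0.2,0,0],"rot":[0,0,0]},{"fingers":1,"delta_pos":[0,0,0],"rot":[0,0,0]}]';python3 go.py o -117 -110 150 0
```

```text
time_s: 24.3
tool_pos: [654.6, 98.3, 229.7]
ee_rot: [-2.284, -2.149, 0.004]
ft_force: [-0.2, -0.3, -1.5]
finger_gap: 59.3
turn/10deg [-0.03 -0.01  0.05] | shift/60 now-axes [-0.09  0.08  1.33] target-axes [-0.09  0.07  1.33]
t 24.3 pos [655.  98. 230.] oven [-112. -106.  230.] F [-0.2 -0.3 -1.5] gap 59.3 j [ 0.03  0.34  1.21  0.    1.6  -1.48]
```

```bash
python3 -m pendant '[{"fingers":1,"delta_pos":[-0.09,0.06,0.5],"rot":[0,0,0]},{"fingers":1,"delta_pos":[0,0,0.5],"rot":[0,0,0]},{"fingers":1,"delta_pos":[0,0,0.25],"rot":[0,0,0]},{"fingers":1,"delta_pos":[0,0,0],"rot":[0,0,0]}]';python3 go.py o -117 -110 146 0
```

```text
time_s: 24.8
tool_pos: [657.1, 87.8, 152.3]
ee_rot: [-2.289, -2.145, 0.006]
ft_force: [-0.7, 0.6, -1.0]
finger_gap: 59.1
turn/10deg [-0.03 -0.    0.03] | shift/60 now-axes [0.08 0.02 0.11] target-axes [0.08 0.02 0.11]
t 24.8 pos [657.  88. 152.] oven [-122. -109.  152.] F [-0.7  0.6 -1. ] gap 59.1 j [ 0.02  0.37  1.32  0.    1.45 -1.49]
```

```bash
python3 -m pendant '[{"fingers":1,"delta_pos":[0.04,0,0.07],"rot":[0,0,0]},{"fingers":1,"delta_pos":[0,0,0.05],"rot":[0,0,0]},{"fingers":1,"delta_pos":[0,0,0],"rot":[0,0,0]}]';python3 go.py o -117 -110 146 0
```

```text
time_s: 25.18
tool_pos: [658.1, 89.9, 147.3]
ee_rot: [-2.291, -2.146, 0.002]
ft_force: [-0.2, 0.3, -1.7]
finger_gap: 59.3
turn/10deg [-0.02 -0.01  0.03] | shift/60 now-axes [0.04 0.   0.02] target-axes [0.04 0.   0.02]
t 25.18 pos [658.  90. 147.] oven [-120. -110.  147.] F [-0.2  0.3 -1.7] gap 59.3 j [ 0.02  0.37  1.33  0.    1.44 -1.49]
```

```bash
python3 -m pendant '[{"fingers":1,"delta_pos":[0,0,0.03],"rot":[0,0,0]},{"fingers":-1,"delta_pos":[0,0,0],"rot":[0,0,0]},{"fingers":-1,"delta_pos":[0,0,0],"rot":[0,0,0]},{"fingers":-1,"delta_pos":[0,0,0],"rot":[0,0,0]},{"fingers":-1,"delta_pos":[0,0,-0.6],"rot":[0,0,0]},{"fingers":-1,"delta_pos":[0,0,-0.9],"rot":[0,0,0]},{"fingers":-1,"delta_pos":[-0.9,-0.4,-0.6],"rot":[0,0,0]},{"fingers":0.4,"delta_pos":[-0.9,-0.5,0],"rot":[0,0,0]},{"fingers":0.4,"delta_pos":[-0.9,-0.5,0],"rot":[0,0,0]},{"fingers":0.4,"delta_pos":[0,-0.4,0],"rot":[0,0,0]}]';python3 go.py o -260 0 200 45
python3 - <<'E'
from h import *
im,w=shot("top",7); im2,w2=shot("side",7); 
for n,w in (("top",w),("side",w2)):
    q=oven(w); m=((abs(q[...,1])<160)&(q[...,0]<0)&(q[...,0]>-185)&(q[...,2]>126)&(q[...,2]<180)).astype(np.uint8)
    nn,l,s,c=cv2.connectedComponentsWithStats(m)
    for k in range(1,nn):
        if s[k,4]>60: P=q[l==k]; r=cv2.minAreaRect(P[:,:2].astype(np.float32)); print(n,c[k].round(),s[k,4],np.round(r[0]),np.round(r[1]),round(r[2]),np.percentile(P[:,2],[50,95]).round())
A=cv2.resize(im[110:290,150:330],(400,400)); B=cv2.resize(im2[80:230,130:330],(400,300)); o=np.zeros((400,800,3),np.uint8); o[:,:400]=A;o[:300,400:]=B
cv2.imwrite("pics/c7.png",cv2.convertScaleAbs(o[:,:,::-1],alpha=1.6))
E
```

```text
time_s: 26.42
tool_pos: [540.7, -63.4, 272.3]
ee_rot: [-2.29, -2.15, 0.002]
ft_force: [-1.1, 1.1, 0.6]
finger_gap: 32.4
turn/10deg [-0.02  4.5   0.04] | shift/60 now-axes [ 0.35 -0.05  1.2 ] target-axes [-0.61 -0.06  1.1 ]
t 26.43 pos [541. -63. 272.] oven [-281.   -4.  272.] F [-1.1  1.1  0.6] gap 32.4 j [-0.26  0.08  1.44 -0.    1.63 -1.77]
top [224. 161.] 233 [-121. -107.] [61. 61.] 88 [161. 169.]
top [222. 200.] 279 [-118.    3.] [110.  47.] 90 [136. 140.]
top [217. 236.] 163 [-118.  106.] [62. 57.] 83 [164. 169.]
```

View pics/c7.png

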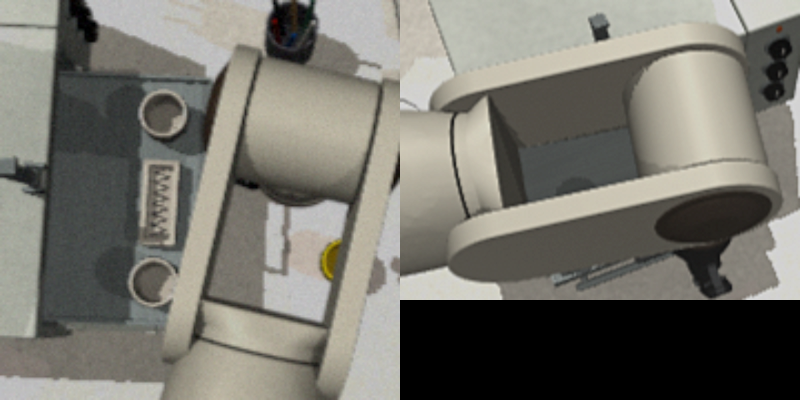

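Picture and depth: both cups and the dish are upright on the tray, at oven (x,y) (-121,-107), (-118,106) and (-118,3), all inside the rim. Taking the tray bar again.

```bash
python3 -m pendant '[{"fingers":0.3,"delta_pos":[0,0,0],"rot":[0,1,0]},{"fingers":0.3,"delta_pos":[0,0,0],"rot":[0,1,0]},{"fingers":0.3,"delta_pos":[0,0,0],"rot":[0,1,0]},{"fingers":0.3,"delta_pos":[0,0,0],"rot":[0,1,0]},{"fingers":0.3,"delta_pos":[0,0,0],"rot":[0,0.5,0]},{"fingers":0.3,"delta_pos":[0,0,0],"rot":[0,0,0]}]';python3 go.py o -253 0 188 45
```

```text
time_s: 27.28
tool_pos: [543.3, -60.5, 274.6]
ee_rot: [-1.802, -1.703, -0.777]
ft_force: [0.9, -0.3, 0.0]
finger_gap: 29.9
turn/10deg [-0.03 -0.14  0.07] | shift/60 now-axes [-0.76 -0.1   1.3 ] target-axes [-0.73 -0.1   1.31]
t 27.27 pos [543. -61. 275.] oven [-278.   -6.  275.] F [ 0.9 -0.3  0. ] gap 29.9 j [-0.63  0.24  1.45  0.69  1.88 -2.08]
```

```bash
python3 -m pendant '[{"fingers":0.3,"delta_pos":[-0.5,-0.1,0.3],"rot":[0,-0.1,0]},{"fingers":0.3,"delta_pos":[-0.25,0,0.4],"rot":[0,0,0]},{"fingers":0.3,"delta_pos":[0,0,0.4],"rot":[0,0,0]},{"fingers":0.3,"delta_pos":[0,0,0.1],"rot":[0,0,0]},{"fingers":0.3,"delta_pos":[0,0,0],"rot":[0,0,0]}]';python3 go.py o -195 0 128 45
```

```text
time_s: 27.9
tool_pos: [540.7, -39.0, 191.6]
ee_rot: [-1.818, -1.731, -0.754]
ft_force: [0.1, 0.1, -1.1]
finger_gap: 30.1
turn/10deg [-0.03  0.05  0.11] | shift/60 now-axes [-0.01 -0.02  1.48] target-axes [-0.02 -0.03  1.47]
t 27.9 pos [541. -39. 192.] oven [-257.   -2.  192.] F [ 0.1  0.1 -1.1] gap 30.1 j [-0.6   0.26  1.58  0.66  1.73 -2.16]
```

```bash
python3 -m pendant '[{"fingers":0.3,"delta_pos":[0,0,0.5],"rot":[0,0,0]},{"fingers":0.3,"delta_pos":[0,0,0.5],"rot":[0,0,0]},{"fingers":0.3,"delta_pos":[0,0,0.3],"rot":[0,0,0]},{"fingers":0.3,"delta_pos":[0,0,0.05],"rot":[0,0,0]},{"fingers":0.3,"delta_pos":[0,0,0],"rot":[0,0,0]}]';python3 go.py o -195 0 129 45
```

```text
time_s: 28.52
tool_pos: [546.8, 16.5, 136.5]
ee_rot: [-1.822, -1.74, -0.756]
ft_force: [-0.1, -0.3, 1.1]
finger_gap: 29.8
turn/10deg [-0.    0.08  0.14] | shift/60 now-axes [-0.02 -0.07  0.16] target-axes [-0.02 -0.07  0.16]
t 28.52 pos [547.  16. 136.] oven [-201.   -4.  136.] F [-0.1 -0.3  1.1] gap 29.8 j [-0.51  0.27  1.68  0.68  1.58 -2.17]
```

```bash
python3 -m pendant '[{"fingers":0.3,"delta_pos":[0,0,0.13],"rot":[0,0,0]},{"fingers":1,"delta_pos":[0,0,0],"rot":[0,0,0]},{"fingers":1,"delta_pos":[0,0,0],"rot":[0,0,0]},{"fingers":1,"delta_pos":[0,0,0],"rot":[0,0,0]},{"fingers":1,"delta_pos":[0,0,0],"rot":[0,0,0]},{"fingers":1,"delta_pos":[0,0,0],"rot":[0,0,0]},{"fingers":1,"delta_pos":[0.06,0,0.06],"rot":[0,0,0]},{"fingers":1,"delta_pos":[0.1,0,0.1],"rot":[0,0,0]},{"fingers":1,"delta_pos":[0.14,0,0.14],"rot":[0,0,0]}]';python3 go.py o 6 -3 130 45
```

```text
time_s: 29.65
tool_pos: [549.9, 47.4, 132.5]
ee_rot: [-1.824, -1.74, -0.76]
ft_force: [0.9, -1.7, 4.5]
finger_gap: 4.8
turn/10deg [0.02 0.08 0.14] | shift/60 now-axes [2.07 0.01 2.07] target-axes [ 2.04 -0.03  2.1 ]
t 29.65 pos [550.  47. 132.] oven [-170.   -5.  132.] F [ 0.9 -1.7  4.5] gap 4.8 j [-0.46  0.26  1.71  0.7   1.53 -2.14]
```

```bash
python3 -m pendant '[{"fingers":1,"delta_pos":[0.2,0,0.2],"rot":[0,0,0]},{"fingers":1,"delta_pos":[0.2,0,0.2],"rot":[0,0,0]},{"fingers":1,"delta_pos":[0.2,0,0.2],"rot":[0,0,0]},{"fingers":1,"delta_pos":[0.2,0,0.2],"rot":[0,0,0]},{"fingers":1,"delta_pos":[0.2,0,0.2],"rot":[0,0,0]},{"fingers":1,"delta_pos":[0.2,0,0.2],"rot":[0,0,0]},{"fingers":1,"delta_pos":[0.2,0,0.2],"rot":[0,0,0]},{"fingers":1,"delta_pos":[0.2,0,0.2],"rot":[0,0,0]},{"fingers":1,"delta_pos":[0.2,0,0.2],"rot":[0,0,0]},{"fingers":1,"delta_pos":[0.14,0,0.14],"rot":[0,0,0]}]';python3 go.py o 6 -3 130 45
```

```text
time_s: 30.9
tool_pos: [562.6, 222.5, 132.1]
ee_rot: [-1.829, -1.745, -0.768]
ft_force: [36.2, -72.5, -25.6]
finger_gap: 5.2
turn/10deg [0.07 0.1  0.16] | shift/60 now-axes [-0.02 -0.04  0.03] target-axes [-0.02 -0.04  0.03]
t 30.9 pos [563. 223. 132.] oven [  6.  -5. 132.] F [ 36.2 -72.5 -25.6] gap 5.2 j [-0.14  0.22  1.75  0.8   1.32 -1.94]
```

Tray at the inner stop (72 N at the wrist). Releasing and backing out.

```bash
python3 -m pendant '[{"fingers":0.2,"delta_pos":[0,0,0],"rot":[0,0,0]},{"fingers":0.2,"delta_pos":[0,0,0],"rot":[0,0,0]},{"fingers":0.2,"delta_pos":[0,0,0],"rot":[0,0,0]},{"fingers":0.2,"delta_pos":[0,0,-0.3],"rot":[0,0,0]},{"fingers":0.2,"delta_pos":[0,0,-0.7],"rot":[0,0,0]},{"fingers":0.2,"delta_pos":[0,0,-0.9],"rot":[0,0,0]},{"fingers":0.2,"delta_pos":[-0.6,0,-0.8],"rot":[0,0,0]},{"fingers":0.2,"delta_pos":[-0.6,0,-0.8],"rot":[0,0,0]},{"fingers":0.2,"delta_pos":[-0.6,0,-0.8],"rot":[0,0,0]},{"fingers":0.2,"delta_pos":[0,0,0],"rot":[0,0,0]}]';python3 go.py o -220 0 95 45
python3 - <<'E'
from h import *
im,w=shot("side",8); im2,w2=shot("top",8)
A=cv2.resize(im[70:190,150:330],(720,480)); cv2.imwrite("pics/c8.png",cv2.convertScaleAbs(A[:,:,::-1],alpha=1.8))
for n,w in (("top",w2),("side",w)):
    q=oven(w); s=(q[...,0]<-155)&(q[...,0]>-185)&(abs(q[...,1])<130)&(q[...,2]>25)&(q[...,2]<60); P=q[s]
    print(n,len(P),np.round(np.percentile(P,[5,50,95],axis=0)).tolist() if len(P) else"")
    s=(q[...,0]<20)&(q[...,0]>-30)&(abs(q[...,1])<60)&(q[...,2]>125)&(q[...,2]<150); P=q[s]
    print("bar?",len(P),np.round(np.percentile(P,[5,50,95],axis=0)).tolist() if len(P) else"")
E
```

```text
time_s: 32.15
tool_pos: [540.9, -43.5, 250.7]
ee_rot: [-1.83, -1.749, -0.764]
ft_force: [0.3, 0.4, -0.2]
finger_gap: 33.9
turn/10deg [0.06 0.12 0.17] | shift/60 now-axes [-1.3  -0.1   2.35] target-axes [-1.35 -0.04  2.32]
t 32.15 pos [541. -43. 251.] oven [-261.   -2.  251.] F [ 0.3  0.4 -0.2] gap 33.9 j [-0.6   0.2   1.52  0.67  1.8  -2.1 ]
top 332 [[-171.0, -118.0, 40.0], [-166.0, 4.0, 45.0], [-160.0, 120.0, 50.0]]
bar? 135 [[-5.0, -54.0, 127.0], [-2.0, -4.0, 140.0], [16.0, 47.0, 145.0]]
side 236 [[-173.0, -124.0, 39.0], [-168.0, -14.0, 45.0], [-162.0, 60.0, 51.0]]
bar? 127 [[-8.0, -47.0, 127.0], [-4.0, 3.0, 141.0], [12.0, 52.0, 144.0]]
```

View pics/c8.png

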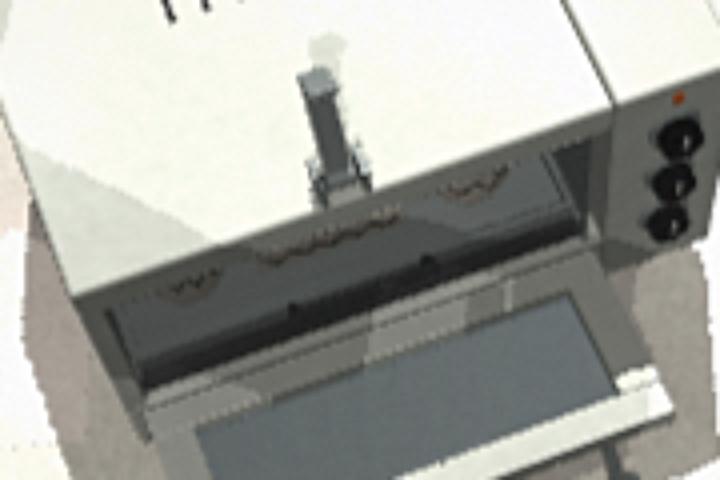

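Picture: tray fully home (bar tips at crop (290,308) and (428,262), depth puts it at x≈-3), pieces upright inside, door down. Next, the handle at y≈+60.

```bash
python3 -m pendant '[{"fingers":0.5,"delta_pos":[-0.6,-0.5,0.2],"rot":[0,0.12,0.1]},{"fingers":0.5,"delta_pos":[-0.6,-0.5,0.2],"rot":[0,0,0]},{"fingers":0.5,"delta_pos":[-0.1,0,0.2],"rot":[0,0,0]},{"fingers":0.5,"delta_pos":[0,0,0],"rot":[0,0,0]}]';python3 go.py o -235 60 104 45
```

```text
time_s: 32.75
tool_pos: [479.1, -63.7, 168.0]
ee_rot: [-1.821, -1.723, -0.772]
ft_force: [-0.6, -0.6, 0.8]
finger_gap: 21.1
turn/10deg [ 0.04 -0.    0.1 ] | shift/60 now-axes [-0.16 -0.05  1.35] target-axes [-0.16 -0.04  1.35]
t 32.75 pos [479. -64. 168.] oven [-286.   58.  168.] F [-0.6 -0.6  0.8] gap 21.1 j [-0.7   0.2   1.72  0.62  1.73 -2.28]
```

```bash
python3 -m pendant '[{"fingers":0.5,"delta_pos":[-0.16,0,0.5],"rot":[0,0,0]},{"fingers":0.5,"delta_pos":[0,0,0.6],"rot":[0,0,0]},{"fingers":0.5,"delta_pos":[0,0,0.15],"rot":[0,0,0]},{"fingers":0.5,"delta_pos":[0,0,0],"rot":[0,0,0]}]';python3 go.py o -157 60 27 45
```

```text
time_s: 33.25
tool_pos: [486.1, -15.1, 110.9]
ee_rot: [-1.818, -1.732, -0.774]
ft_force: [-0.4, 0.0, 0.9]
finger_gap: 21.5
turn/10deg [0.04 0.01 0.15] | shift/60 now-axes [-0.04 -0.11  1.92] target-axes [-0.05 -0.09  1.93]
t 33.25 pos [486. -15. 111.] oven [-236.   54.  111.] F [-0.4  0.   0.9] gap 21.5 j [-0.62  0.22  1.81  0.65  1.58 -2.3 ]
```

```bash
python3 -m pendant '[{"fingers":0.5,"delta_pos":[-0.04,0,0.5],"rot":[0,0,0]},{"fingers":0.5,"delta_pos":[0,0,0.5],"rot":[0,0,0]},{"fingers":0.5,"delta_pos":[0,0,0.3],"rot":[0,0,0]},{"fingers":0.5,"delta_pos":[0,0,0],"rot":[0,0,0]}]';python3 go.py o -157 60 27 45
python3 - <<'E'
from h import *
im,w=shot("side",9); q=oven(w); 
A=cv2.resize(im[130:250,130:310],(720,480)); cv2.imwrite("pics/c9.png",cv2.convertScaleAbs(A[:,:,::-1],alpha=1.8))
E
```

```text
time_s: 33.75
tool_pos: [493.9, 36.7, 56.6]
ee_rot: [-1.82, -1.739, -0.778]
ft_force: [0.9, -0.5, -0.0]
finger_gap: 21.5
turn/10deg [0.07 0.03 0.17] | shift/60 now-axes [-0.02 -0.17  0.67] target-axes [-0.03 -0.16  0.67]
t 33.75 pos [494.  37.  57.] oven [-184.   50.   57.] F [ 0.9 -0.5 -0. ] gap 21.5 j [-0.53  0.27  1.89  0.7   1.43 -2.32]
```

View pics/c9.png

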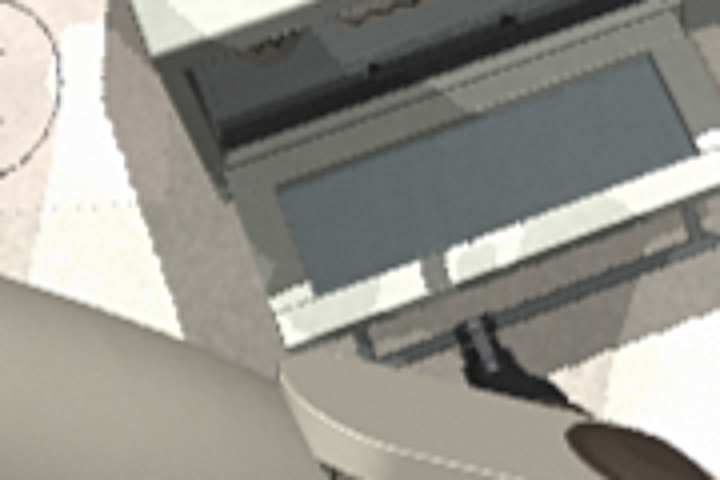

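Picture: the fingers, at crop (480,330), are lined up on the handle bar. Going on, then lifting along the arc.

```bash
python3 -m pendant '[{"fingers":0.5,"delta_pos":[-0.03,0,0.35],"rot":[0,0,0]},{"fingers":0.5,"delta_pos":[0,0,0.25],"rot":[0,0,0]},{"fingers":0.5,"delta_pos":[0,0,0.05],"rot":[0,0,0]},{"fingers":0.7,"delta_pos":[0,0,0],"rot":[0,0,0]}]'
cat > arc.py <<'E'
from h import *
S=read_state();p=oven(S["tool_pos"]);Rc=R.from_rotvec(S["ee_rot"]).as_matrix()
b=lambda t:np.array([-(50*np.cos(t)+165*np.sin(t))+1,75+165*np.cos(t)-50*np.sin(t)])
d=np.array([.707,-.707])
t0=1.48-(np.arctan2(p[2]-75+12,-p[0]+12)-np.arctan2(b(1.48)[1]-75,-b(1.48)[0]))
print("oven",np.round(p),"theta~",round(t0,2),"F",np.round(S["ft_force"],1),"gap",S["finger_gap"])
prev=p[[0,2]]
for t in np.append(np.arange(t0-.15,0,-.15),-.0):
    q=b(t)+17*d; D=q-prev; v=Rc.T@(D[0]*ex+np.array([0,0,D[1]]))/60; print(round(t,2),np.round(q),np.round(v,2)); prev=q
E
python3 arc.py
```

```text
time_s: 34.3
tool_pos: [498.7, 62.4, 31.8]
ee_rot: [-1.818, -1.739, -0.787]
ft_force: [0.2, 22.7, 15.9]
finger_gap: 13.0
oven [-158.   47.   32.] theta~ 1.46 F [ 0.2 22.7 15.9] gap 12.985421017138206
1.31 [-159.   58.] [ 0.29  0.01 -0.32]
1.16 [-158.   84.] [ 0.32  0.02 -0.29]
1.01 [-153.  109.] [ 0.36  0.02 -0.24]
0.86 [-144.  133.] [ 0.39  0.02 -0.18]
0.71 [-132.  156.] [ 0.41  0.02 -0.12]
0.56 [-117.  177.] [ 0.43  0.02 -0.06]
0.41 [-98. 195.] [0.43 0.01 0.  ]
0.26 [-77. 210.] [0.42 0.01 0.07]
0.11 [-54. 222.] [0.41 0.01 0.13]
-0.0 [-37. 228.] [0.28 0.01 0.13]
```

```bash
python3 -m pendant '[{"fingers":0.6,"delta_pos":[0.15,0,-0.05],"rot":[0,0,0]},{"fingers":0.6,"delta_pos":[0.29,0,-0.28],"rot":[0,0,0]},{"fingers":0.6,"delta_pos":[0.32,0,-0.28],"rot":[0,0,0]},{"fingers":0.6,"delta_pos":[0.34,0,-0.24],"rot":[0,0,0]}]';python3 arc.py
```

```text
time_s: 34.8
tool_pos: [498.2, 63.7, 113.6]
ee_rot: [-1.839, -1.749, -0.775]
ft_force: [1.5, -1.5, -4.5]
finger_gap: 17.1
oven [-157.   48.  114.] theta~ 0.98 F [ 1.5 -1.5 -4.5] gap 17.089361382346624
0.83 [-143.  137.] [ 0.44  0.02 -0.11]
0.68 [-130.  159.] [ 0.41  0.02 -0.12]
0.53 [-114.  179.] [ 0.43  0.01 -0.06]
0.38 [-95. 197.] [0.43 0.01 0.  ]
0.23 [-74. 212.] [0.43 0.01 0.07]
0.08 [-51. 223.] [0.41 0.01 0.13]
-0.0 [-37. 228.] [0.22 0.   0.1 ]
```

Force −4.5 N in z, so the bar is being lifted. Continuing.

```bash
python3 -m pendant '[{"fingers":0.6,"delta_pos":[0.44,0,-0.11],"rot":[0,0,0]},{"fingers":0.6,"delta_pos":[0.41,0,-0.12],"rot":[0,0,0]},{"fingers":0.6,"delta_pos":[0.43,0,-0.06],"rot":[0,0,0]},{"fingers":0.6,"delta_pos":[0.43,0,0],"rot":[0,0,0]}]';python3 arc.py
```

```text
time_s: 35.3
tool_pos: [500.9, 122.7, 201.8]
ee_rot: [-1.849, -1.752, -0.776]
ft_force: [2.1, -1.0, -4.7]
finger_gap: 17.3
oven [-98.  49. 202.] theta~ 0.38 F [ 2.1 -1.  -4.7] gap 17.332906246014947
0.23 [-73. 213.] [0.43 0.01 0.16]
0.08 [-49. 224.] [0.41 0.01 0.13]
-0.0 [-37. 228.] [0.2  0.   0.09]
```

```bash
python3 -m pendant '[{"fingers":0.6,"delta_pos":[0.4,0,0.12],"rot":[0,0,0]},{"fingers":0.6,"delta_pos":[0.35,0,0.13],"rot":[0,0,0]},{"fingers":0.6,"delta_pos":[0.2,0,0.09],"rot":[0,0,0]},{"fingers":0.6,"delta_pos":[0.1,0,0.05],"rot":[0,0,0]}]';python3 arc.py
```

```text
time_s: 35.8
tool_pos: [504.9, 184.8, 231.7]
ee_rot: [-1.853, -1.757, -0.779]
ft_force: [0.0, -2.1, -0.7]
finger_gap: 16.6
oven [-36.  50. 232.] theta~ -0.02 F [ 0.  -2.1 -0.7] gap 16.61280711608291
-0.0 [-37. 228.] [-0.06 -0.    0.03]
```

```bash
python3 -m pendant '[{"fingers":0.6,"delta_pos":[0.08,0,0.08],"rot":[0,0,0]},{"fingers":0.6,"delta_pos":[0.04,0,0.04],"rot":[0,0,0]}]';python3 arc.py
```

```text
time_s: 36.05
tool_pos: [505.9, 189.9, 227.6]
ee_rot: [-1.865, -1.76, -0.769]
ft_force: [-2.7, -24.1, -7.2]
finger_gap: 17.2
oven [-31.  49. 228.] theta~ -0.04 F [ -2.7 -24.1  -7.2] gap 17.20748673447998
-0.0 [-37. 228.] [-0.07  0.   -0.08]
```

```bash
python3 -m pendant '[{"fingers":0.3,"delta_pos":[0,0,0],"rot":[0,0,0]},{"fingers":0.3,"delta_pos":[0,0,0],"rot":[0,0,0]},{"fingers":0.3,"delta_pos":[0,0,-0.4],"rot":[0,0,0]},{"fingers":0.3,"delta_pos":[0,0,-0.8],"rot":[0,0,0]},{"fingers":1,"delta_pos":[0,0,-1],"rot":[0,0,0]},{"fingers":1,"delta_pos":[0.5,0,-1],"rot":[0,0,0]},{"fingers":1,"delta_pos":[0,0,-0.5],"rot":[0,-1,0]},{"fingers":1,"delta_pos":[0,0,0],"rot":[0,-1,0]}]';python3 go.py o 45 0 330 0
python3 - <<'E'
from h import *
for n in ("side","top"):
    im,w=shot(n,10); q=oven(w)
    s=(q[...,0]<-30)&(q[...,0]>-100)&(abs(q[...,1])<130)&(q[...,2]>200)&(q[...,2]<252); P=q[s]
    print(n,len(P),np.round(np.percentile(P,[5,50,95],axis=0)).tolist() if len(P) else"")
    s=(q[...,0]<60)&(q[...,0]>-10)&(abs(q[...,1])<30)&(q[...,2]>275)&(q[...,2]<365); P=q[s]
    print("hook",len(P),np.round(np.percentile(P,[5,50,95],axis=0)).tolist() if len(P) else"")
    if n=="side": A=cv2.resize(im[70:190,150:330],(720,480)); cv2.imwrite("pics/c10.png",cv2.convertScaleAbs(A[:,:,::-1],alpha=1.8))
E
```

```text
time_s: 37.05
tool_pos: [487.7, 58.5, 409.8]
ee_rot: [-2.104, -1.957, -0.451]
ft_force: [0.6, 0.2, -1.5]
finger_gap: 0.1
turn/10deg [ 0.23 -2.21 -0.01] | shift/60 now-axes [2.71 0.88 2.57] target-axes [3.47 0.97 1.33]
t 37.05 pos [488.  58. 410.] oven [-163.   58.  410.] F [ 0.6  0.2 -1.5] gap 0.1 j [-0.3  -0.07  1.36  0.4   1.88 -1.67]
side 135 [[-54.0, -126.0, 236.0], [-50.0, -98.0, 244.0], [-40.0, -66.0, 248.0]]
hook 0 
top 475 [[-52.0, -120.0, 238.0], [-47.0, 3.0, 245.0], [-41.0, 120.0, 249.0]]
hook 149 [[16.0, -12.0, 277.0], [25.0, -2.0, 338.0], [40.0, 5.0, 350.0]]
```

View pics/c10.png

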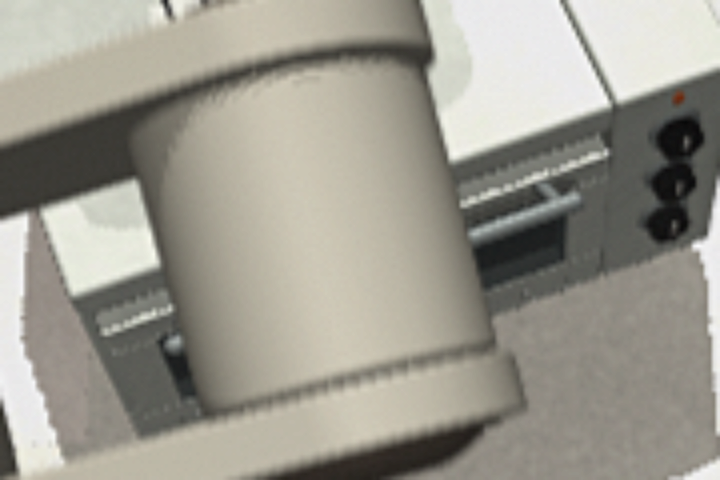

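Picture and depth: door shut, handle back at x≈-50. Next, the hook, which leans back at about 2 rad.

```bash
python3 -m pendant '[{"fingers":1,"delta_pos":[0,0,0],"rot":[0.2,-1,0]},{"fingers":1,"delta_pos":[0,0,0],"rot":[0,-1,0]},{"fingers":1,"delta_pos":[0,0.2,0],"rot":[0,-0.2,0]},{"fingers":1,"delta_pos":[0.9,0,0],"rot":[0,0,0]},{"fingers":1,"delta_pos":[0.9,0,0],"rot":[0,0,0]},{"fingers":1,"delta_pos":[0.9,0,0],"rot":[0,0,0]},{"fingers":1,"delta_pos":[0.9,0,0],"rot":[0,0,0]},{"fingers":1,"delta_pos":[0.3,0.3,0],"rot":[0,0,0]},{"fingers":1,"delta_pos":[0,0.3,0],"rot":[0,0,0]},{"fingers":1,"delta_pos":[0,0,0],"rot":[0,0,0]}]';python3 go.py o 80 0 312 0
```

```text
time_s: 38.4
tool_pos: [547.5, 302.0, 395.5]
ee_rot: [-2.256, -2.134, 0.017]
ft_force: [0.5, -0.2, 0.2]
finger_gap: -0.3
turn/10deg [-0.2  -0.1   0.09] | shift/60 now-axes [-0.1   0.3   1.38] target-axes [-0.07  0.26  1.39]
t 38.4 pos [548. 302. 396.] oven [ 84.  15. 396.] F [ 0.5 -0.2  0.2] gap -0.3 j [ 0.37  0.28  0.95  0.03  1.93 -1.14]
```

```bash
python3 -m pendant '[{"fingers":1,"delta_pos":[0,0.25,0.5],"rot":[-0.2,-0.1,0.1]},{"fingers":1,"delta_pos":[-0.05,0,0.6],"rot":[0,0,0]},{"fingers":1,"delta_pos":[0,0,0.2],"rot":[0,0,0]},{"fingers":1,"delta_pos":[0,0,0],"rot":[0,0,0]}]';python3 go.py o 20 0 310 0
```

```text
time_s: 38.9
tool_pos: [559.3, 297.6, 314.0]
ee_rot: [-2.297, -2.133, 0.002]
ft_force: [0.8, 0.0, 0.8]
finger_gap: -0.2
turn/10deg [-0.03 -0.02 -0.02] | shift/60 now-axes [-1.01  0.06  0.06] target-axes [-1.01  0.06  0.07]
t 38.9 pos [559. 298. 314.] oven [ 81.   3. 314.] F [0.8 0.  0.8] gap -0.2 j [ 0.36  0.27  1.13  0.01  1.74 -1.13]
```

```bash
python3 -m pendant '[{"fingers":1,"delta_pos":[-0.35,0.05,0.05],"rot":[0,0,0]},{"fingers":1,"delta_pos":[-0.35,0,0],"rot":[0,0,0]},{"fingers":1,"delta_pos":[-0.35,0,0.05],"rot":[0,0,0]},{"fingers":1,"delta_pos":[-0.3,0,0.1],"rot":[0,0,0]},{"fingers":1,"delta_pos":[-0.3,0,0.1],"rot":[0,0,0]},{"fingers":1,"delta_pos":[-0.2,0,0.1],"rot":[0,0,0]}]';python3 go.py o -38 0 290 0
```

```text
time_s: 39.65
tool_pos: [553.7, 179.6, 291.8]
ee_rot: [-2.298, -2.134, -0.006]
ft_force: [-0.2, 1.3, -0.0]
finger_gap: -0.1
turn/10deg [-0.01 -0.04 -0.02] | shift/60 now-axes [-0.01  0.01  0.03] target-axes [-0.01  0.01  0.03]
t 39.65 pos [554. 180. 292.] oven [-38.   1. 292.] F [-0.2  1.3 -0. ] gap -0.1 j [ 0.18  0.15  1.31  0.01  1.67 -1.32]
```

```bash
python3 -m pendant '[{"fingers":1,"delta_pos":[0,0,0.2],"rot":[0,0,0]},{"fingers":1,"delta_pos":[0,0,0.2],"rot":[0,0,0]},{"fingers":1,"delta_pos":[0,0,0.12],"rot":[0,0,0]},{"fingers":1,"delta_pos":[0,0,0.06],"rot":[0,0,0]},{"fingers":1,"delta_pos":[0,0,0],"rot":[0,0,0]}]';python3 go.py o -40 0 256 0
```

```text
time_s: 40.28
tool_pos: [553.7, 179.8, 254.9]
ee_rot: [-2.299, -2.134, -0.005]
ft_force: [-3.8, -4.5, 6.7]
finger_gap: 0.2
turn/10deg [-0.01 -0.03 -0.02] | shift/60 now-axes [-0.04  0.01 -0.02] target-axes [-0.04  0.01 -0.02]
t 40.27 pos [554. 180. 255.] oven [-37.   1. 255.] F [-3.8 -4.5  6.7] gap 0.2 j [ 0.18  0.16  1.38  0.01  1.6  -1.32]
```

Contact is at the expected height with 6.7 N upward. One small extra press, then lift clear and look.

```bash
python3 -m pendant '[{"fingers":1,"delta_pos":[-0.1,0,0.03],"rot":[0,0,0]},{"fingers":1,"delta_pos":[-0.05,0,0.04],"rot":[0,0,0]}]'; python3 -m pendant '[{"fingers":1,"delta_pos":[0,0,-0.5],"rot":[0,0,0]},{"fingers":1,"delta_pos":[0,0,-0.9],"rot":[0,0,0]},{"fingers":1,"delta_pos":[-0.9,-0.8,-0.6],"rot":[0,0,0]},{"fingers":1,"delta_pos":[-0.9,-0.9,0],"rot":[0,0,0]},{"fingers":1,"delta_pos":[-0.9,-0.9,0],"rot":[0,0,0]},{"fingers":1,"delta_pos":[-0.9,-0.8,0],"rot":[0,0,0]},{"fingers":1,"delta_pos":[-0.5,0,0],"rot":[0,0,0]}]'
python3 - <<'E'
from h import *
o=np.zeros((480,800,3),np.uint8)
for i,n in enumerate(("side","top")):
    im,w=shot(n,11); q=oven(w)
    for nm,s in (("handle",(q[...,0]<-30)&(q[...,0]>-100)&(abs(q[...,1])>20)&(abs(q[...,1])<130)&(q[...,2]>230)&(q[...,2]<252)),
      ("hook",(q[...,0]<-5)&(q[...,0]>-100)&(abs(q[...,1])<9)&(q[...,2]>246)&(q[...,2]<300)),("hook>300",(abs(q[...,0])<100)&(abs(q[...,1])<60)&(q[...,2]>280))):
        P=q[s]; print(n,nm,len(P),np.round(np.percentile(P,[2,50,98],axis=0)).tolist() if len(P) else"")
    P=q[(q[...,0]<-5)&(q[...,0]>-100)&(abs(q[...,1])<7)&(q[...,2]>246)&(q[...,2]<300)]
    if len(P)>5: print("strap fit slope, z at x=12:",np.polyfit(P[:,0]-12,P[:,2],1))
    A=im[70:170,170:320] if i==0 else im[110:270,120:280]
    A=cv2.resize(A,(400,400)); o[:400,i*400:i*400+400]=A
cv2.imwrite("pics/c11.png",cv2.convertScaleAbs(o[:,:,::-1],alpha=1.7))
E
python3 go.py o -300 300 400 0; python3 det.py 12 | grep rect
```

```text
time_s: 40.52
tool_pos: [553.8, 173.2, 253.6]
ee_rot: [-2.297, -2.138, -0.016]
ft_force: [-3.6, 14.8, 25.0]
finger_gap: -0.1
time_s: 41.4
tool_pos: [368.0, -23.2, 365.3]
ee_rot: [-2.29, -2.148, -0.017]
ft_force: [0.8, -0.0, 0.4]
finger_gap: 0.4
side handle 438 [[-55.0, -126.0, 236.0], [-51.0, 23.0, 244.0], [-38.0, 127.0, 249.0]]
side hook 163 [[-66.0, -8.0, 248.0], [-38.0, 0.0, 255.0], [-6.0, 9.0, 262.0]]
side hook>300 0 
strap fit slope, z at x=12: [1.47653480e-01 2.62036768e+02]
top handle 408 [[-53.0, -128.0, 236.0], [-47.0, 25.0, 244.0], [-34.0, 125.0, 250.0]]
top hook 139 [[-64.0, -9.0, 247.0], [-37.0, -2.0, 254.0], [-6.0, 6.0, 260.0]]
top hook>300 0 
strap fit slope, z at x=12: [1.51558889e-01 2.61427288e+02]
turn/10deg [ 0.03 -0.05  0.02] | shift/60 now-axes [-0.75 -2.17 -0.61] target-axes [-0.77 -2.17 -0.59]
t 41.5 pos [369. -24. 365.] oven [-254.  170.  365.] F [ 0.4 -0.5 -0.1] gap 0.1 j [-0.28 -0.3   1.59  0.01  1.85 -1.78]
top [339. 157.] 458 rect [ 689. -265.] [46. 98.] 89.1 z95 34 [ 8. 33. 87.]
top [380. 182.] 238 rect [ 608. -393.] [82. 82.] 28.4 z95 27 [81. 58. 33.]
top [305. 227.] 176 rect [ 468. -143.] [60. 62.] 86.0 z95 56 [85.  74.5  7. ]
top [399. 272.] 179 rect [ 322. -436.] [41. 63.] 75.7 z95 70 [59. 56. 56.]
side [351. 218.] 116 rect [752. -86.] [11. 50.] 4.2 z95 72 [29.  29.5 29. ]
side [341. 246.] 101 rect [ 689. -150.] [21. 42.] 40.0 z95 74 [55. 54. 52.]
side [268. 280.] 270 rect [ 462. -148.] [61. 60.] 22.7 z95 57 [70.5 60.5 31. ]
side [360. 285.] 631 rect [ 686. -267.] [ 45. 102.] 88.5 z95 34 [ 30.  49. 100.]
side [357. 343.] 333 rect [ 602. -394.] [82. 83.] 74.7 z95 27 [91. 69. 46.]
side [268. 408.] 114 rect [ 320. -437.] [36. 61.] 64.0 z95 63 [74.  70.5 70. ]
```

View pics/c11.png

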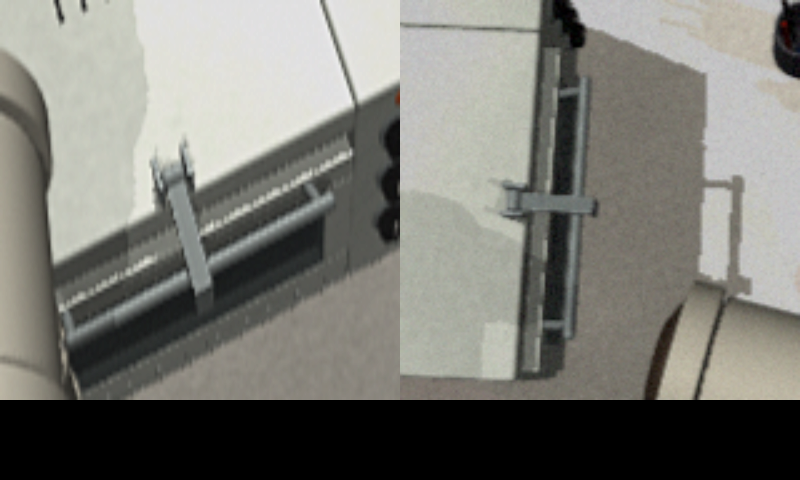

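Picture: the hook lies over the bar with its turned-down end in front. The strap slope is 0.15, which matches 12/78 for hook = 0. Handing in.

```bash
python3 -c "from cell import *; print(job_done())"
```

```text
the job is handed in; nothing more can be done
None
```

The oven is loaded, shut and latched, and I handed the job in at about 41.6 s of the 210 s allowed. The run held two white cups and one pen dish. I lowered the door, drew the tray out and set all three on it. Then I pushed the tray in, raised the door and swung the hook down.

**Last checks**
- **Pieces:** before the tray went in, depth showed both cups and the dish upright inside the rim. The picture after sliding the tray home showed all three inside, still upright.
- **Tray:** it reached its inner stop (about 72 N on that axis at the wrist), and its bar measured about 3 mm in front of the oven's front plane (5 mm expected).
- **Door:** the handle measured 47 to 51 mm in front of the front plane (50 mm expected), so it is shut.
- **Hook:** the strap slope is 0.15 in both cameras, matching the fully seated angle, and its end is in front of the bar. The last press met 25 N of resistance.
- **Other objects:** the yellow cup, tape and duster read the same as at the start. The paint jar reads the same as when I first measured it, after the door and tray were open. For the glue and pencil pot only the lower parts were in the last measurement; those readings didn't change either.

**Disagreements:** no check failed. The two cameras differed by about 5 mm, and I averaged them. The highest wrist force I saw was about 99 N, when the tray hit its outer stop (limit 120 N). I read it only at the end of each call, so brief peaks could have been higher.

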